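# Put the two cutting dies back in the die rack

## Robot

A 6-joint arm with a two-finger parallel gripper is mounted at the origin on the work surface. World frame = base frame: x ahead of the robot, y to its left, z up, the work surface at z = 0. Lengths are in m, angles in rad, forces in N, time in s.
With the tool pointing down it reaches from about 0.25 to 0.725 m from the base axis. Payload 4 kg.
Tool frame: the origin (TCP) lies between the finger pads; the fingertips stand 11 mm ahead of it and the grasp point (between the pads) lies 8 mm behind it (bot.tip_extent is the distance from the TCP to the fingertips, in m); z points along the fingers, y is the line along which they close (so a half turn about z gives the same grasp; the last joint's range is limited). The gripper opens to 85 mm and grips with 20 to 120 N. Pads are 22 mm wide; open, the fingers measure 114 mm over their backs; the gripper's body (76 mm by 85 mm) begins 54 mm behind the grasp point. The pads swing forward as they close: fully open they stand 13 mm farther back than shut.
Start: joints at [1.197, 0.241, 0.005, 1.335, 0, 1.571], TCP at [0.183, 0.465, 0.242] pointing down, gripper open.
Joint ranges: [-2.72, 2.72], [-1.05, 1.87], [-1.09, 1.28], [-1.99, 2.15], [-1.42, 1.44], [-3.14, 3.14]. Speed limits (rad/s): [2.79, 2.79, 3.14, 3.14, 3.14, 3.14].

## Interface

Orientations are given as a unit quaternion [x, y, z, w].
In Python, from workcell import bot gives the robot as it stands. The module is installed in compiled form; this text tells all that it offers.
- The arm moves only by the tool drive_tool, never from a script. Its argument "rows" is a list of rows, each an object of numbers: "dx", "dy", "dz": the shift along the tool's x, y, z in units of 50 mm (1.0 is 50 mm); "wx", "wy", "wz": the turn, a rotation vector about the tool's x, y, z in units of 5 degrees (1.0 is 5 degrees); "hand": the finger opening in mm, from 0 to 85.4. A call has 1 to 20 rows; each row is the pose to reach, as a shift and turn from the pose commanded when the call began, along the tool's axes at that moment; what a row does not reach only later rows make up. A row lasts 1/10 s, in which the tool goes at most 50 mm and 8.59 degrees, less where a joint would pass 70% of its speed; a pose out of reach is approached as far as the arm can. A call with a gripper value outside its range is refused whole. The fingers move at their own pace and stop on an object; the grip force is fixed at half the most. Time passes only in rows, so rows that repeat a pose let the fingers close. It gives the time, the measured TCP pose, the force, the opening and the grip force at its end, in the units of the state.
- bot.get_obs(): the state, without advancing time (a new reading comes with each control period).
- bot.camera(name): name is "scene" or "top" or "wrist"; returns the picture (384x512x3 uint8, red, green, blue); there is no depth.
- bot.get_calibration(name): a dict with "vfov" (degrees; the focal length in pixels is half the picture's height over the tangent of half this angle, whatever the lens; pixels are square), "cx", "cy" (the principal point, pixels), "origin" and "rotation" of the camera in the world; the wrist camera has in their place "mount" (4x4, takes a point from camera to tool coordinates, whose origin is the TCP and whose axes are the flange's). Camera axes: x right, y up, looking along -z (the intrinsics and any distortion apply to the point x, -y, -z); pixel columns grow to the right and rows downward; lengths in m; the calibration is good to about 2 mm. The wrist camera is an equidistant fisheye: a pixel r from the principal point sees the ray r / f radians off the axis. A picture is of the moment at which its call begins: read the wrist's pose just before it. get_calibration takes no time and is no camera call.
- bot.job_done(): hands the job in; it is judged then, once.
Trained networks look in the newest picture that a camera, given by its name, has taken for a name from the list of things; names that differ only in an ending like _2 or _b are one class to them, and where a whole thing is asked for, a point or a joint stands for the part that bears it (a point fixed in the world has none). Each returns a list of dicts, best first, with "score" (0 to 1); they miss things now and then, are a little off and sometimes report something else, mostly with a low value. They report only what shows in the picture. A call takes as long as a camera call. They do not tell look-alikes from the thing itself.
- bot.look_for(camera, thing): "extent" ([centre column, centre row, width, height] in pixels, round what is visible of it).
- bot.outline_of(camera, thing): "region" (384x512 bool, what is visible of it) and "extent" ([centre column, centre row, width, height] in pixels, round what is visible of it).
The state is a dict: "clock": time; "joint_pos": joint angles; "joint_vel": joint speeds; "tau": joint torques, N m; "eef_pos": TCP position; "tool_rot": TCP orientation; "ft_force": force on the tool from outside, world axes, zero at the start; "ft_torque": the same for the moment, N m; "grip_width": finger opening in m; "grasp_force": force on a finger pad.
Only numpy, scipy, OpenCV 4.12 (cv2) and the standard library are available. Lean on these libraries where they do the work, as an engineer would, in place of code of your own. Each camera call takes 0.05 s, during which the arm holds its last target. There are 200 camera calls.

## Task

The two fabric-cutting dies standing on the easel are done with: put them away in the leaning die rack, the larger one in the empty back slot and the smaller one in the empty front slot, each on the edge it stands on now. Lower each gently along its slot, without ramming it and without letting go before it is down, until it stands fully home on the slot's floor. Leave the two dies already in the rack and everything else on the table where they are.

Things in the scene. Friction and masses are not known exactly. Their poses are not given: they have to be found in the camera images.
- rack: Die rack, fixed: beech block with 4 slots one behind the other (x = -72, -24, 24, 72 mm), all leaning 25 deg back. Origin under its centre; +x is its back (slot tops lie further to +x), y along the slots, z up. x from -110 to 122 mm, 188 mm wide, 65 mm high; 58 mm high cheeks close the slot ends, 172 mm free between them. The dies in the middle slots lean back too, reaching 87 mm above the table.
- slot_front: Front slot of the rack, empty. Origin at the middle of its floor, 14 mm above the table; z up along the slot (25 deg from vertical), y along its length, x square to its walls, to the rack's back. 17 mm wide in x. Along z the front wall ends 35 mm and the rear wall 55 mm above the floor, both flared by 3 mm over their last 10 mm. A die fully home stands on this floor.
- slot_back: Back slot of the rack, empty, the same as slot_front: origin at the middle of its floor, 14 mm above the table, z up along the leaning slot, y along its length, x square to its walls; 17 mm wide in x. The next slots in the row lie 43.5 mm apart measured square to their walls.
- easel: Low wooden easel, fixed, with the two dies side by side, either way round. Origin under its centre; +x its back, y along the ledge, z up; 330 mm wide, 115 mm deep. Dies and back rest lean 30 deg back (tops further to +x); the back rest ends 54 mm above the ledge, along the lean; an 8 mm high lip stands before the dies. A die's underside centre is at x -30, z 26 mm, y about +84 or -84 mm.
- die_large_center (a point): Centre of the larger cutting die, a stiff board 14 mm thick (its x), 152 mm wide (its y), 127 mm tall (its z, up along the lean), about 0.28 kg; grey foam front with a square steel rule, plywood back. It stands on the easel leaning back 30 deg and overtops the back rest by 73 mm.
- die_small_center (a point): Centre of the smaller cutting die, the same kind of board: 14 mm thick (x), 102 mm wide (y), 105 mm tall (z), about 0.17 kg, with a triangular steel rule. It overtops the easel's back rest by 51 mm.
- die_strip_center (a point): Centre of a low die kept in one of the rack's two middle slots: 14 x 152 x 80 mm (x, y, z), with a long rectangular rule.
- die_hexagon_center (a point): Centre of another low die, in the other middle slot: 14 x 127 x 80 mm (x, y, z), with a hexagonal rule.
- thread_cone: Bystander: upright cone of cream thread, foot 68 mm across, 150 mm tall. Origin at the centre of its underside.
- spool: Bystander: small thread spool standing on end, 30 mm across, 42 mm tall. Origin at the centre of its underside.
- rotary_cutter: Bystander: rotary fabric cutter lying on the table, 170 mm long (from -88 to +81 mm along its x), up to 45 mm high at its round blade. Origin at the centre of its underside (near the middle of its length).
- pin_bowl: Bystander: shallow pin bowl, 84 mm across, 30 mm high. Origin at the centre of its underside.
- tape_measure: Bystander: round tape-measure case lying flat, 52 mm across, 17 mm high. Origin at the centre of its underside.
- spray_can: Bystander: upright spray can, 52 mm across, 165 mm tall. Origin at the centre of its underside.
- clapper: Bystander: wooden seam-pressing block lying flat, 230 x 60 x 28 mm, long side along its x. Origin at the centre of its underside.
Things that resemble listed ones, but are neither listed nor needed, are in the scene too. Leave any turquoise or yellow look-alike of the part that bears die_small_center alone.

How it is judged:
At the end, for the whole second after the job is handed in: Larger die in the back slot, smaller in the front slot: underside within 4 mm of the slot floor, centre within 8 mm of the slot's middle plane and between the cheeks (13 mm large, 38 mm small, along the slot), parallel to the slot within 0.12 rad; both let go (x of die_large_center in the frame of slot_back between -0.008 and 0.008 m and y of die_large_center in the frame of slot_back between -0.013 and 0.013 m and z of die_large_center in the frame of slot_back between 0.0595 and 0.0675 m and angle between the z axis of die_large_center and the z axis of slot_back, either way round below 0.12 rad and x of die_small_center in the frame of slot_front between -0.008 and 0.008 m and y of die_small_center in the frame of slot_front between -0.038 and 0.038 m and z of die_small_center in the frame of slot_front between 0.0485 and 0.0565 m and angle between the z axis of die_small_center and the z axis of slot_front, either way round below 0.12 rad); the robot touches nothing.
It fails at once if a die already in the rack is shifted by more than 15 mm (distance of any of die_strip_center, die_hexagon_center from where it was at the start of the episode above 0.015 m).
It fails at once if another thing on the table is shifted by more than 25 mm (distance of any of thread_cone, spool, rotary_cutter, pin_bowl, tape_measure, spray_can, clapper from where it was at the start of the episode above 0.025 m).
It fails at once if a thing standing on the table is knocked over (angle between any of thread_cone, spool, spray_can's own z axis and vertical above 0.5 rad).
It fails at once if a die is rammed into the rack (more than 60 N between them) (contact force between any of die_large, die_small and rack above 60 N).
It fails at once if a die is let go of in its slot while still more than 10 mm above the slot's floor ((contact force between the fingers and die_large below 2 N and x of die_large_center in the frame of slot_back between -0.015 and 0.015 m and y of die_large_center in the frame of slot_back between -0.05 and 0.05 m and z of die_large_center in the frame of slot_back between 0.0735 and 0.1235 m) or (contact force between the fingers and die_small below 2 N and x of die_small_center in the frame of slot_front between -0.015 and 0.015 m and y of die_small_center in the frame of slot_front between -0.05 and 0.05 m and z of die_small_center in the frame of slot_front between 0.0625 and 0.1125 m)).
It also fails if it takes over 72 s, if anything falls off the work surface, if the arm or the gripper's body presses on something with over 40 N, if the wrist force passes 120 N, or if a joint passes its speed limit or range.

## Working session

There is one attempt and no reset: what is moved stays moved. The work goes in short steps, Python scripts to look and compute and a tool call to move; the robot and the scene stay as the last step left them, time stands still between calls to the robot, and variables do not carry over. Pictures are saved under pics/ and viewed, at most 10 in all, crops included, and the job is handed in when it is done.

Besides the shell and the picture viewer there is one more tool, called as a command line: name --argument value ..., lists and objects as JSON in quotes. drive_tool: Moves the arm, as the interface text tells. Its arguments: {"type":"object","properties":{"rows":{"type":"array","items":{"type":"object","properties":{"dx":{"type":"number"},"dy":{"type":"number"},"dz":{"type":"number"},"wx":{"type":"number"},"wy":{"type":"number"},"wz":{"type":"number"},"hand":{"type":"number"}}}}},"required":["rows"]}

```bash
mkdir -p pics
python3 - <<'E'
from workcell import bot
import cv2,numpy as np
o=bot.get_obs();print(o['clock'],o['eef_pos'],o['tool_rot'])
ims=[]
for c in ['scene','top']:
    im=bot.camera(c);cv2.imwrite(f'pics/{c}0.png',im[:,:,::-1]);ims.append(im)
    k=bot.get_calibration(c);print(c,{a:np.round(b,4).tolist() for a,b in k.items() if not isinstance(b,str)})
    for t in ['rack','easel','die_large_center','die_small_center','die_strip_center','die_hexagon_center','spray_can','thread_cone']:
        print(t,[(round(d['score'],2),np.round(d['extent']).tolist()) for d in bot.look_for(c,t)][:4])
print(bot.get_calibration('wrist'),bot.tip_extent)
E
```

```text
0.0 [0.18234668 0.46489477 0.24138264] [ 1.85823379e-01  9.82582558e-01 -1.06953283e-03 -2.10248472e-04]
scene {'vfov': 52.4695, 'cx': 251.8797, 'cy': 194.0683, 'origin': [0.9297, -0.7229, 0.8993], 'rotation': [0.351, 0.1017, 0.2556, 0.8951]}
rack [(0.92, [296.0, 158.0, 82.0, 68.0])]
easel [(0.9, [219.0, 253.0, 122.0, 46.0])]
die_large_center [(0.58, [187.0, 229.0, 66.0, 14.0])]
die_small_center [(0.89, [236.0, 153.0, 37.0, 25.0]), (0.74, [248.0, 234.0, 43.0, 10.0]), (0.62, [102.0, 353.0, 59.0, 62.0])]
die_strip_center [(0.68, [307.0, 143.0, 45.0, 36.0]), (0.26, [232.0, 193.0, 22.0, 16.0])]
die_hexagon_center [(0.65, [219.0, 252.0, 124.0, 46.0]), (0.59, [301.0, 154.0, 36.0, 27.0])]
spray_can [(0.71, [316.0, 242.0, 22.0, 49.0])]
thread_cone [(0.7, [270.0, 193.0, 24.0, 44.0])]
top {'vfov': 57.9362, 'cx': 259.8698, 'cy': 184.8713, 'origin': [0.3408, -0.099, 1.1896], 'rotation': [-0.0549, 0.0584, 0.7124, -0.6971]}
rack [(0.63, [171.0, 183.0, 76.0, 58.0])]
easel [(0.81, [291.0, 189.0, 40.0, 92.0])]
die_large_center []
die_small_center [(0.91, [194.0, 245.0, 35.0, 36.0]), (0.82, [412.0, 206.0, 39.0, 40.0]), (0.73, [288.0, 162.0, 30.0, 40.0])]
die_strip_center [(0.7, [158.0, 183.0, 18.0, 53.0])]
die_hexagon_center [(0.67, [171.0, 180.0, 18.0, 39.0])]
spray_can [(0.72, [271.0, 115.0, 20.0, 33.0]), (0.34, [173.0, 183.0, 76.0, 57.0])]
thread_cone [(0.76, [236.0, 176.0, 22.0, 24.0])]
{'vfov': 65.70646984690485, 'cx': 256.8154399902722, 'cy': 197.81667174340356, 'mount': array([[-4.59499298e-04,  9.57209352e-01,  2.89396000e-01,
         7.33472922e-02],
       [ 9.99999791e-01,  3.08134719e-04,  5.68597241e-04,
         9.60348641e-04],
       [ 4.55093641e-04,  2.89396201e-01, -9.57209294e-01,
        -1.31760048e-01],
       [ 0.00000000e+00,  0.00000000e+00,  0.00000000e+00,
         1.00000000e+00]])} 0.011
```

View pics/scene0.png

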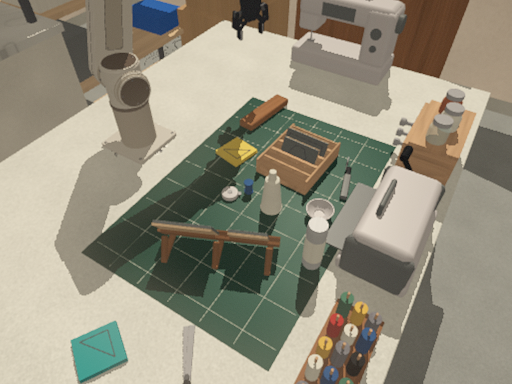

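View pics/top0.png

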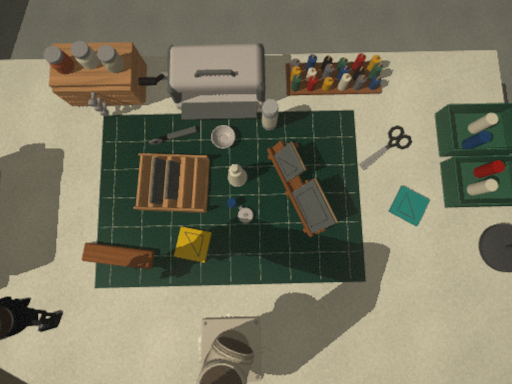

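The scene picture shows the easel from behind at (218,245), the rack at (298,158), and look-alikes: yellow at (236,153) and turquoise at (100,352). In the top picture the grey die pair on the easel is at (288,162) and (312,205), and the rack is at (172,183). I'll enlarge the top view to confirm.

Run:
```python
import cv2
im=cv2.imread('pics/top0.png')
cv2.imwrite('pics/topc.png',cv2.resize(im[130:245,130:345],None,fx=3.7,fy=3.7,interpolation=cv2.INTER_CUBIC))
```

```text
(no output)
```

View pics/topc.png

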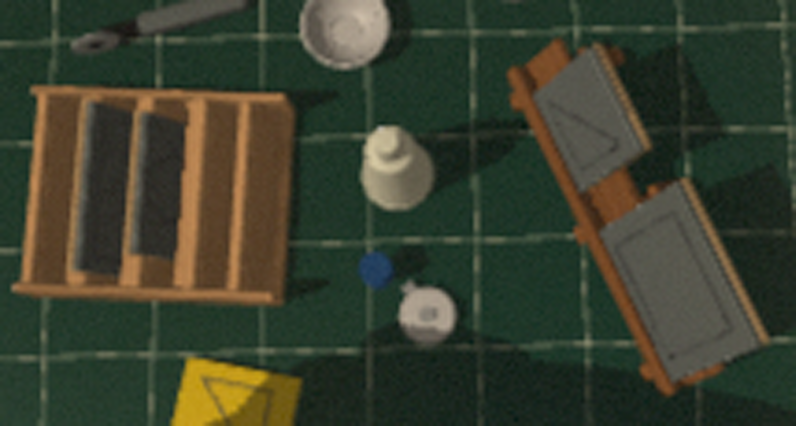

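The crop confirms it: the grey square-rule die (crop 683,285) and the grey triangle die (crop 592,118) stand on the easel. The yellow and turquoise dies lie flat off the easel, so they are look-alikes. The rack's foam faces show toward the camera, so its back is on the left (+y). Next I'll work out coarse poses.

```bash
cat > h.py <<'E'
import numpy as np,cv2
from scipy.spatial.transform import Rotation as R
from workcell import bot
def cam(name,pose=None):
    k=bot.get_calibration(name); f=192/np.tan(np.radians(k['vfov'])/2)
    if name=='wrist':
        p,q=pose; M=np.eye(4); M[:3,:3]=R.from_quat(q).as_matrix(); M[:3,3]=p; M=M@k['mount']
        return M[:3,3],M[:3,:3],f,k['cx'],k['cy'],True
    r=np.array(k['rotation']); r=R.from_quat(r).as_matrix() if r.size==4 else r
    return np.array(k['origin']),r,f,k['cx'],k['cy'],False
def proj(c,P):
    o,r,f,cx,cy,fe=c; q=(np.atleast_2d(P)-o)@r; x,y,z=q[:,0],-q[:,1],-q[:,2]
    if fe:
        h=np.hypot(x,y); s=f*np.arctan2(h,z)/h
    else: s=f/z
    return np.stack([cx+s*x,cy+s*y],1)
def ray(c,uv,z):
    o,r,f,cx,cy,fe=c; uv=np.atleast_2d(uv).astype(float); d=(uv-[cx,cy])/f
    if fe:
        t=np.linalg.norm(d,axis=1)[:,None]; v=np.hstack([d/t*np.sin(t),np.cos(t)])
    else: v=np.hstack([d,np.ones((len(d),1))])
    v=v*[1,-1,-1]@r.T; return o+v*((np.asarray(z)-o[2])/v[:,2])[:,None]
def snap(n):
    o=bot.get_obs(); im=bot.camera('wrist'); cv2.imwrite(n,im[:,:,::-1]); return im,(o['eef_pos'],o['tool_rot'])
E
python3 - <<'E'
from h import *
c=cam('top'); g=lambda a:np.array(a)/3.7+130
np.set_printoptions(precision=3,suppress=True)
print('rack TL TR BL BR',ray(c,g([[35,88],[292,97],[15,292],[283,303]]),np.full(4,.058)))
print('large top back edge',ray(c,g([[686,180],[768,338]]),np.full(2,.132)))
print('small top back edge',ray(c,g([[600,45],[650,147]]),np.full(2,.113)))
print('easel lip ends',ray(c,g([[512,70],[668,390]]),np.full(2,.03)))
for n,uv,z in [('cone',(236,170),.15),('can',(271,102),.165),('spool',(232,203),.04)]: print(n,ray(c,[uv],[z]))
E
```

```text
rack TL TR BL BR [[0.638 0.294 0.058]
 [0.625 0.062 0.058]
 [0.453 0.306 0.058]
 [0.438 0.069 0.058]]
large top back edge [[ 0.528 -0.279  0.132]
 [ 0.394 -0.34   0.132]]
small top back edge [[ 0.651 -0.213  0.113]
 [ 0.56  -0.252  0.113]]
easel lip ends [[ 0.653 -0.139  0.03 ]
 [ 0.355 -0.271  0.03 ]]
cone [[ 0.556 -0.034  0.15 ]]
can [[ 0.767 -0.146  0.165]]
spool [[ 0.468 -0.013  0.04 ]]
```

drive_tool --rows '[{"dx": -2,"dy": -0.7,"wz": -1},{"dx": -4,"dy": -1.4,"wz": -2},{"dx": -6,"dy": -2.1,"wz": -3},{"dx": -8.4,"dy": -2.8,"wz": -3.6},{"dx": -8.4,"dy": -2.8,"wz": -3.6},{"dx": -8.4,"dy": -2.8,"wz": -3.6},{"dx": -8.4,"dy": -2.8,"wz": -3.6},{"dx": -8.4,"dy": -2.8,"wz": -3.6},{"dx": -8.4,"dy": -2.8,"wz": -3.6},{"dx": -8.4,"dy": -2.8,"wz": -3.6},{"dx": -8.4,"dy": -2.8,"wz": -3.6},{"dx": -8.4,"dy": -2.8,"wz": -3.6},{"dx": -8.4,"dy": -2.8,"wz": -3.6},{"dx": -8.4,"dy": -2.8,"wz": -3.6}]'

```text
invalid input at $.rows[0]: expected keys dx, dy, dz, wx, wy, wz, hand
```

Run:
```python
from h import *
im,p=snap('pics/w1.png'); np.save('p1.npy',np.r_[p[0],p[1]]); print(p,bot.get_obs()['joint_pos'])
cv2.imwrite('pics/w1b.png',cv2.resize(im[:,:,::-1],(800,600),interpolation=cv2.INTER_CUBIC))
```

```text
(array([0.18258852, 0.46545827, 0.24230272]), array([ 1.85829227e-01,  9.82582057e-01, -9.20081698e-06, -5.12776240e-06])) [1.19700089e+00 2.40584507e-01 5.00744532e-03 1.33518864e+00
 3.30389057e-06 1.57078570e+00]
```

View pics/w1b.png

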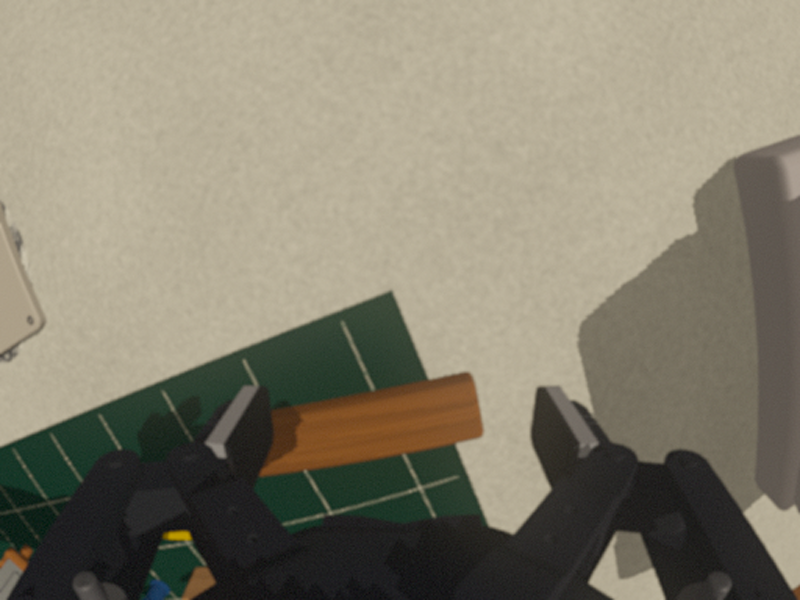

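The mistaken view shows only the clapper. The move was refused because every key is needed, so I'm resending it.

drive_tool --rows '[{"dx": -2,"dy": -0.5,"dz": -0.1,"wx": 0,"wy": 0,"wz": -1,"hand": 85},{"dx": -4,"dy": -1,"dz": -0.2,"wx": 0,"wy": 0,"wz": -2,"hand": 85},{"dx": -6,"dy": -1.5,"dz": -0.3,"wx": 0,"wy": 0,"wz": -3,"hand": 85},{"dx": -8,"dy": -2,"dz": -0.4,"wx": 0,"wy": 0,"wz": -3.6,"hand": 85},{"dx": -9.8,"dy": -2.3,"dz": -0.4,"wx": 0,"wy": 0,"wz": -3.6,"hand": 85},{"dx": -9.8,"dy": -2.3,"dz": -0.4,"wx": 0,"wy": 0,"wz": -3.6,"hand": 85},{"dx": -9.8,"dy": -2.3,"dz": -0.4,"wx": 0,"wy": 0,"wz": -3.6,"hand": 85},{"dx": -9.8,"dy": -2.3,"dz": -0.4,"wx": 0,"wy": 0,"wz": -3.6,"hand": 85},{"dx": -9.8,"dy": -2.3,"dz": -0.4,"wx": 0,"wy": 0,"wz": -3.6,"hand": 85},{"dx": -9.8,"dy": -2.3,"dz": -0.4,"wx": 0,"wy": 0,"wz": -3.6,"hand": 85},{"dx": -9.8,"dy": -2.3,"dz": -0.4,"wx": 0,"wy": 0,"wz": -3.6,"hand": 85},{"dx": -9.8,"dy": -2.3,"dz": -0.4,"wx": 0,"wy": 0,"wz": -3.6,"hand": 85},{"dx": -9.8,"dy": -2.3,"dz": -0.4,"wx": 0,"wy": 0,"wz": -3.6,"hand": 85},{"dx": -9.8,"dy": -2.3,"dz": -0.4,"wx": 0,"wy": 0,"wz": -3.6,"hand": 85}]'

```text
clock: 2.35
eef_pos: [0.5957, 0.1806, 0.2627]
tool_rot: [0.029, 1.0, 0.0, -0.0]
ft_force: [-0.7, 0.5, 0.3]
grip_width: 0.0849
grasp_force: 0.0
```

Run:
```python
from h import *
im,p=snap('pics/w2.png'); np.save('p2.npy',np.r_[p[0],p[1]]); o=bot.get_obs();print(p,o['joint_pos'],o['clock'])
cv2.imwrite('pics/w2b.png',cv2.resize(im[:,:,::-1],(800,600),interpolation=cv2.INTER_CUBIC))
```

```text
(array([0.59566241, 0.18063238, 0.26269285]), array([ 2.88526035e-02,  9.99583667e-01,  1.33232458e-04, -5.17229362e-05])) [2.94446495e-01 4.88251213e-01 4.17659422e-01 1.49996663e+00
 1.84420311e-04 3.51945878e-01] 2.4
```

View pics/w2b.png

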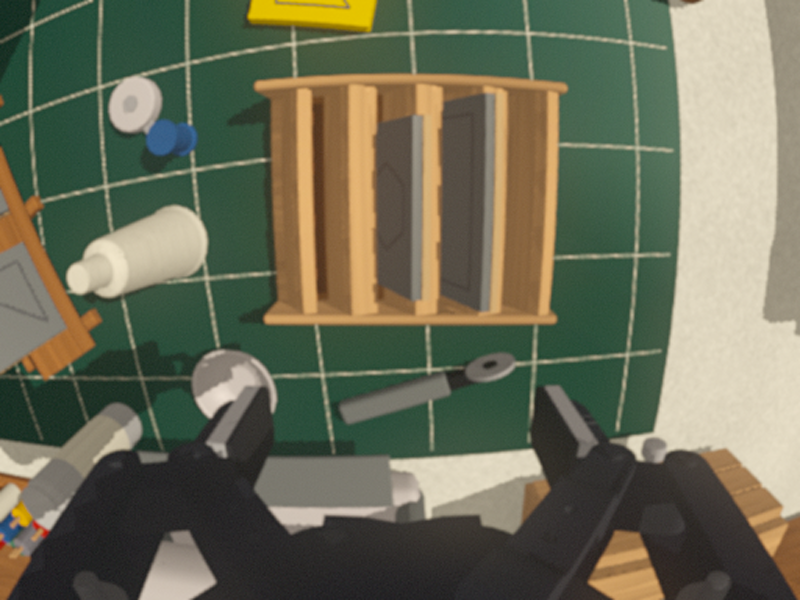

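The view is clear: rack cheek corners at about (258,85), (566,87), (266,320), (556,320) in 800x600 pixels. The hexagon die's top edge is near column 417 and the strip die's near 490. The empty front slot is near column 320 and the empty back slot is near 520. Next I'll fit the rack pose and overlay the model.

```bash
cat >> h.py <<'E'
from scipy.optimize import least_squares
S=np.array([np.sin(np.radians(25)),0,np.cos(np.radians(25))]); N=np.array([S[2],0,-S[0]])
def slotpt(x0,n,y,s): return np.array([x0,y,.014])+n*N+s*S
def toworld(v,P): return np.atleast_2d(P)@R.from_euler('z',v[2]).as_matrix().T+[v[0],v[1],0]
E
python3 - <<'E'
from h import *
np.set_printoptions(precision=4,suppress=True)
p=np.load('p2.npy'); c=cam('wrist',(p[:3],p[3:]))
F=[([-.110,-.094,.058],(255,83)),([.122,-.094,.058],(567,84)),([-.110,.094,.058],(264,322)),([.122,.094,.058],(556,323)),
 (slotpt(.024,0,-.076,.080),(491,93)),(slotpt(.024,0,.076,.080),(486,312)),(slotpt(-.024,0,-.0635,.080),(417.5,116)),(slotpt(-.024,0,.0635,.080),(417.5,300))]
M=np.array([f[0] for f in F]);U=np.array([f[1] for f in F])*.64
# cheek nearest robot: rack y sign left to the fit
for k in (slice(0,4),slice(4,8),slice(0,8)):
    r=least_squares(lambda v:(proj(c,toworld(v,M[k]))-U[k]).ravel(),[.54,.18,np.radians(87)])
    print(r.x,np.degrees(r.x[2])); print((r.fun.reshape(-1,2)))
v=r.x
im=cv2.imread('pics/w2.png'); sc=4; im=cv2.resize(im[40:225,150:375],None,fx=3.5,fy=3.2,interpolation=cv2.INTER_CUBIC)
def ln(a,b,col):
    q=(proj(c,toworld(v,[a,b]))-[150,40])*[3.5,3.2]; cv2.line(im,*[tuple(int(t) for t in x) for x in q],col,1,cv2.LINE_AA)
for x0 in (-.072,-.024,.024,.072):
    for n,s,col in((-.0115,.035,(255,0,0)),(.0115,.055,(0,0,255)),(-.0085,.025,(255,255,0)),(.0085,.045,(255,0,255))): ln(slotpt(x0,n,-.086,s),slotpt(x0,n,.086,s),col)
for a in (-.094,.094): ln([-.110,a,.058],[.122,a,.058],(0,255,0))
cv2.imwrite('pics/ov.png',im)
E
```

```text
[0.5512 0.186  1.5163] 86.87704303577338
[[   6.8582  160.9691]
 [  -6.4796  159.5606]
 [  -6.6321 -147.7926]
 [   8.04   -147.8052]]
[0.55   0.2535 4.6394] 265.81557116901877
[[-44.8986  -0.0978]
 [-44.6194   2.839 ]
 [ 48.5615  -0.8379]
 [ 43.5144   0.1512]]
[0.5655 0.1914 2.1401] 122.61599464258832
[[  73.66    205.4696]
 [  26.9433  101.0126]
 [ -26.6049  -65.3954]
 [ -52.9118 -185.0807]
 [  33.5891  118.0804]
 [ -43.8983 -139.8654]
 [  38.842   119.1026]
 [ -31.0484  -95.5927]]
```

View pics/ov.png

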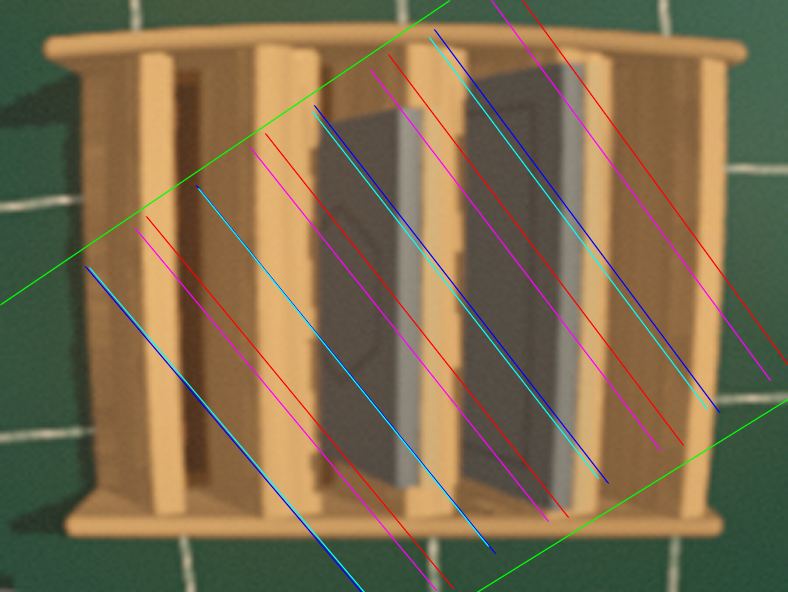

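Run:
```python
from h import *
np.set_printoptions(precision=4,suppress=True)
p=np.load('p2.npy'); c=cam('wrist',(p[:3],p[3:]))
F=[([-.110,.094,.058],(43,38)),([.122,.094,.058],(748,42)),([-.110,-.094,.058],(66,537)),([.122,-.094,.058],(722,536)),
 (slotpt(.024,0,.076,.080),(573,65)),(slotpt(.024,0,-.076,.080),(561,508)),(slotpt(-.024,0,.0635,.080),(410,109)),(slotpt(-.024,0,-.0635,.080),(407,487))]
M=np.array([f[0] for f in F]);U=np.array([f[1] for f in F])/[3.5,3.2]+[150,40]
for k in (slice(0,4),slice(4,8),slice(0,8)):
    r=least_squares(lambda v:(proj(c,toworld(v,M[k]))-U[k]).ravel(),[.54,.18,np.radians(87)])
    print(r.x,np.degrees(r.x[2])); print(r.fun.reshape(-1,2).round(1).tolist())
    v=r.x
    for x0 in (-.072,-.024,.024,.072):
        print([((proj(c,toworld(v,slotpt(x0,n,0,s)))[0]-[150,40])*[3.5,3.2]).round(0).tolist() for n,s in ((-.0115,.035),(-.0085,0),(.0085,.0),(.0115,.055))])
    print([((proj(c,toworld(v,q))[0]-[150,40])*[3.5,3.2]).round(0).tolist() for q in ([.122,0,.065],[-.11,0,0])])
np.save('rack.npy',v)
```

```text
[0.5434 0.186  1.513 ] 86.69121771935873
[[-0.1, -0.2], [-0.0, -0.2], [-0.0, 0.1], [0.1, 0.3]]
[[175.0, 286.0], [160.0, 281.0], [204.0, 279.0], [260.0, 285.0]]
[[319.0, 283.0], [290.0, 278.0], [334.0, 277.0], [409.0, 284.0]]
[[465.0, 283.0], [424.0, 278.0], [465.0, 277.0], [557.0, 287.0]]
[[608.0, 287.0], [556.0, 280.0], [593.0, 280.0], [698.0, 291.0]]
[[750.0, 295.0], [93.0, 281.0]]
[0.5453 0.1849 1.5223] 87.22034470511176
[[-0.6, 0.3], [0.4, 3.4], [-0.6, -2.8], [0.8, -0.6]]
[[173.0, 293.0], [157.0, 288.0], [202.0, 285.0], [257.0, 292.0]]
[[316.0, 289.0], [288.0, 284.0], [331.0, 282.0], [406.0, 290.0]]
[[462.0, 288.0], [421.0, 283.0], [462.0, 282.0], [554.0, 290.0]]
[[605.0, 290.0], [553.0, 283.0], [590.0, 283.0], [695.0, 294.0]]
[[747.0, 297.0], [91.0, 288.0]]
[0.5444 0.1853 1.5143] 86.76104263114325
[[-0.6, 0.8], [-0.6, 0.4], [-0.3, 1.0], [-0.3, 0.9], [0.3, -0.2], [0.2, 3.0], [0.3, -3.7], [0.7, -1.5]]
[[174.0, 289.0], [158.0, 284.0], [203.0, 282.0], [258.0, 288.0]]
[[317.0, 286.0], [289.0, 281.0], [332.0, 279.0], [407.0, 287.0]]
[[463.0, 286.0], [422.0, 280.0], [463.0, 280.0], [555.0, 289.0]]
[[606.0, 289.0], [554.0, 282.0], [591.0, 282.0], [697.0, 294.0]]
[[748.0, 297.0], [91.0, 284.0]]
```

The cheek-corner fit leaves a residual under 0.3 px, with the rack at (0.5434, 0.186), yaw 86.7°. Next I'll look at the easel.

drive_tool --rows '[{"dx": 0.1,"dy": -0.6,"dz": -0.1,"wx": 0,"wy": 0,"wz": 1.7,"hand": 85},{"dx": 0.2,"dy": -1.2,"dz": -0.1,"wx": 0,"wy": 0,"wz": 3.4,"hand": 85},{"dx": 0.3,"dy": -1.8,"dz": -0.1,"wx": 0,"wy": 0,"wz": 5.1,"hand": 85},{"dx": 0.4,"dy": -2.4,"dz": -0.1,"wx": 0,"wy": 0,"wz": 6.8,"hand": 85},{"dx": 0.5,"dy": -3,"dz": -0.1,"wx": 0,"wy": 0,"wz": 8.5,"hand": 85},{"dx": 0.6,"dy": -3.6,"dz": -0.1,"wx": 0,"wy": 0,"wz": 10.2,"hand": 85},{"dx": 0.7,"dy": -4.2,"dz": -0.1,"wx": 0,"wy": 0,"wz": 11.9,"hand": 85},{"dx": 0.8,"dy": -4.8,"dz": -0.1,"wx": 0,"wy": 0,"wz": 13.6,"hand": 85},{"dx": 0.9,"dy": -5.4,"dz": -0.1,"wx": 0,"wy": 0,"wz": 15.3,"hand": 85},{"dx": 1,"dy": -6,"dz": -0.1,"wx": 0,"wy": 0,"wz": 17,"hand": 85},{"dx": 1.2,"dy": -6.6,"dz": -0.1,"wx": 0,"wy": 0,"wz": 18.7,"hand": 85},{"dx": 1.4,"dy": -7.2,"dz": -0.1,"wx": 0,"wy": 0,"wz": 20.4,"hand": 85},{"dx": 1.6,"dy": -7.8,"dz": -0.1,"wx": 0,"wy": 0,"wz": 22.1,"hand": 85},{"dx": 1.8,"dy": -8.4,"dz": -0.1,"wx": 0,"wy": 0,"wz": 23.8,"hand": 85},{"dx": 1.9,"dy": -9,"dz": -0.1,"wx": 0,"wy": 0,"wz": 25.5,"hand": 85},{"dx": 1.9,"dy": -9.6,"dz": -0.1,"wx": 0,"wy": 0,"wz": 27.2,"hand": 85},{"dx": 1.9,"dy": -9.6,"dz": -0.1,"wx": 0,"wy": 0,"wz": 28.9,"hand": 85},{"dx": 1.9,"dy": -9.6,"dz": -0.1,"wx": 0,"wy": 0,"wz": 30.5,"hand": 85},{"dx": 1.9,"dy": -9.6,"dz": -0.1,"wx": 0,"wy": 0,"wz": 30.5,"hand": 85},{"dx": 1.9,"dy": -9.6,"dz": -0.1,"wx": 0,"wy": 0,"wz": 30.5,"hand": 85}]'

```text
clock: 4.4
eef_pos: [0.4735, -0.2931, 0.2678]
tool_rot: [0.978, 0.211, 0.0, 0.0]
ft_force: [-0.4, 0.4, 0.2]
grip_width: 0.0852
grasp_force: 0.0
```

Run:
```python
from h import *
im,p=snap('pics/w3.png'); np.save('p3.npy',np.r_[p[0],p[1]]); o=bot.get_obs();print(p,o['joint_pos'],o['clock'])
cv2.imwrite('pics/w3b.png',cv2.resize(im[:,:,::-1],(800,600),interpolation=cv2.INTER_CUBIC))
```

```text
(array([ 0.47345484, -0.29309151,  0.26775846]), array([9.77540788e-01, 2.10746098e-01, 2.21422101e-04, 2.02982512e-04])) [-5.54307312e-01  3.46572799e-01  2.15885413e-01  1.43961780e+00
  3.37122696e-05  2.16307032e+00] 4.45
```

View pics/w3b.png

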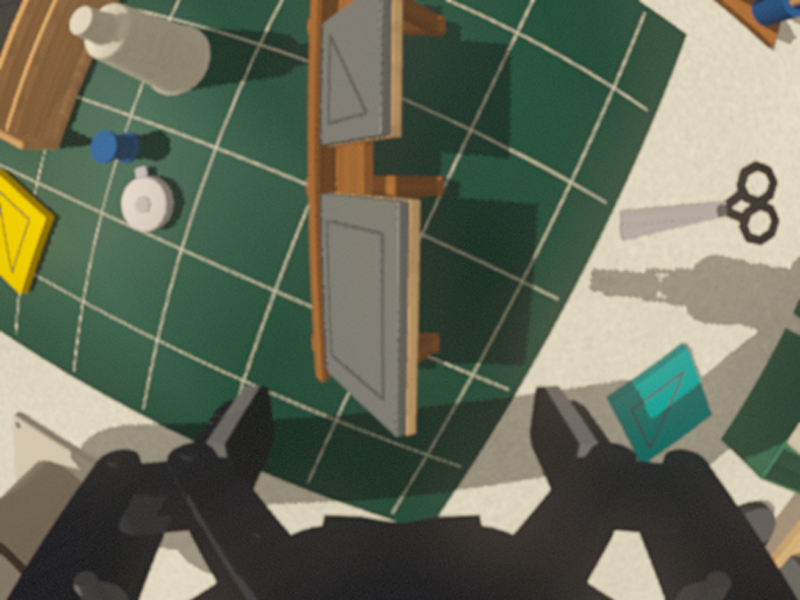

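In this view the large die's top face spans (408–420, 200) to (403–416, 435). The small die's near top corners are at (389–401, 136). I'll fit both.

Run:
```python
from h import *
np.set_printoptions(precision=4,suppress=True)
p=np.load('p3.npy'); c=cam('wrist',(p[:3],p[3:]))
s,k=.5,np.sqrt(.75); U=np.array([s,0,k]); Nn=np.array([k,0,-s])
def pt(n,y,h): return np.array([0,y,.026])+n*Nn+h*U
L=[(pt(-.007,.076,.127),(407,203)),(pt(.007,.076,.127),(420,200)),(pt(.007,-.076,.127),(416,433)),(pt(-.007,-.076,.127),(403,437)),(pt(-.007,.076,.008),(322,194))]
Q=[(pt(-.007,-.051,.105),(389,137)),(pt(.007,-.051,.105),(401,135)),(pt(-.007,-.051,.005),(321,145))]
def fit(F,yaw=None):
    M=np.array([f[0] for f in F]);V=np.array([f[1] for f in F])*.64
    g=(lambda v:v) if yaw is None else (lambda v:np.r_[v,yaw])
    r=least_squares(lambda v:(proj(c,toworld(g(v),M))-V).ravel(),[.45,-.25,np.radians(-65.7)][:3 if yaw is None else 2])
    print(r.x,r.fun.reshape(-1,2).round(1).tolist()); return g(r.x)
a=fit(L);b=fit(Q,a[2]);print(np.degrees(a[2]))
e=np.array([np.cos(a[2]),np.sin(a[2])]);d=b-a;print('small rel large along x,y',d[:2]@e,d[:2]@[-e[1],e[0]])
np.save('dies.npy',[a,b])
m=bot.get_calibration('top')
ct=cam('top')
for v,w,h in((a,.076,.127),(b,.051,.105)): print(proj(ct,toworld(v,[pt(.007,w,h),pt(.007,-w,h)])))
cv2.imwrite
```

```text
[ 0.4343 -0.2474 -1.1514] [[-3.4, -1.3], [1.9, 0.3], [1.7, 0.3], [-1.6, 1.3], [2.1, -0.2]]
[ 0.5854 -0.1803] [[-3.3, -1.0], [2.1, 0.8], [1.7, 0.3]]
-65.97260677073685
small rel large along x,y 0.00026422745053711306 0.1653252230194393
[[315.787  177.2292]
 [338.3163 221.7466]]
[[292.1577 140.8216]
 [306.3392 168.9806]]
```

Run:
```python
from h import *
np.set_printoptions(precision=4,suppress=True)
p=np.load('p3.npy'); c=cam('wrist',(p[:3],p[3:]))
s,k=.5,np.sqrt(.75); U=np.array([s,0,k]); Nn=np.array([k,0,-s])
def pt(n,y,h): return np.array([0,y,.026])+n*Nn+h*U
im=cv2.imread('pics/w3.png')
for row in (150,200,250): print(row,[tuple(x) for x in im[row,236:274,::-1].tolist()][::2])
L=[(pt(.007,.076,.127),(420,200)),(pt(.007,-.076,.127),(416,433))]
Q=[(pt(.007,-.051,.105),(401,135))]
def fit(F,yaw=None):
    M=np.array([f[0] for f in F]);V=np.array([f[1] for f in F])*.64
    g=(lambda v:v) if yaw is None else (lambda v:np.r_[v,yaw])
    r=least_squares(lambda v:(proj(c,toworld(g(v),M))-V).ravel(),[.45,-.25,np.radians(-65.7)][:3 if yaw is None else 2])
    print(r.x,r.fun.reshape(-1,2).round(1).tolist()); return g(r.x)
a=fit(L);b=fit(Q,a[2]);print(np.degrees(a[2]))
e=np.array([np.cos(a[2]),np.sin(a[2])]);d=b-a;print('small rel large along x,y',d[:2]@e,d[:2]@[-e[1],e[0]])
np.save('dies.npy',[a,b])
for v,w,h in((a,.076,.127),(b,.051,.105)):
    print('mid',toworld(v,pt(0,0,h-.035))); print(proj(c,toworld(v,[pt(-.007,w,h),pt(.007,w,h),pt(-.007,-w,h),pt(-.007,w,.008),pt(-.007,-w,.008)]))/.64)
```

```text
150 [(131, 128, 116), (127, 123, 110), (123, 119, 108), (121, 116, 106), (107, 100, 95), (124, 120, 108), (130, 127, 113), (130, 126, 114), (129, 127, 115), (140, 137, 125), (107, 104, 93), (100, 98, 89), (105, 98, 87), (170, 140, 99), (169, 137, 91), (168, 135, 90), (143, 125, 94), (117, 115, 96), (95, 95, 77)]
200 [(132, 128, 117), (130, 128, 114), (131, 127, 115), (129, 125, 114), (111, 108, 100), (125, 123, 113), (130, 128, 114), (131, 128, 116), (130, 128, 115), (125, 122, 113), (103, 101, 93), (95, 95, 85), (140, 119, 94), (188, 153, 105), (176, 144, 96), (170, 137, 92), (84, 78, 55), (38, 54, 44), (40, 54, 43)]
250 [(122, 122, 110), (107, 105, 95), (111, 108, 97), (128, 126, 114), (113, 110, 102), (117, 115, 104), (131, 129, 116), (130, 127, 115), (131, 128, 116), (121, 118, 107), (98, 97, 88), (97, 93, 84), (168, 137, 99), (179, 146, 98), (177, 142, 95), (134, 116, 80), (48, 80, 57), (43, 77, 56), (43, 76, 57)]
[ 0.4338 -0.2456 -1.1519] [[0.0, -0.1], [0.0, 0.1]]
[ 0.5853 -0.1782] [[0.0, -0.0]]
-66.00159448177381
small rel large along x,y -4.031165479068131e-05 0.16584323799792564
mid [[ 0.4525 -0.2877  0.1057]]
[[398.7098 200.4238]
 [420.0014 199.8808]
 [397.8639 438.7173]
 [323.12   193.3971]
 [329.6814 372.921 ]]
mid [[ 0.5996 -0.2101  0.0866]]
[[381.8599 -23.1335]
 [401.8919 -18.9379]
 [380.4285 134.0507]
 [323.9934  20.6085]
 [322.5832 144.2115]]
```

```bash
cat >> h.py <<'E'
def die_pose(v,lean,h,y=0,z0=.026,n=0):
    a=np.radians(lean);U=np.array([np.sin(a),0,np.cos(a)]);Nn=np.array([U[2],0,-U[0]])
    W=R.from_euler('z',v[2]).as_matrix(); P=toworld(v,np.array([0,y,z0])+h*U+n*Nn)[0]
    return P,np.stack([np.cross(W@Nn,-W@U),W@Nn,-W@U],1)
def move(P,M,show=True):
    o=bot.get_obs();A=R.from_quat(o['tool_rot']).as_matrix()
    d=A.T@(P-o['eef_pos'])/.05; w=R.from_matrix(A.T@M).as_rotvec()*36/np.pi
    print('d',d.round(3),'w',w.round(3),'P',np.round(P,4)); return d,w
def slot(x0,h,y=0,n=0):
    v=np.load('rack.npy'); q=toworld(v,[x0,0,0])[0]; return die_pose(np.r_[q[:2],v[2]],25,h,y,.014,n)
E
python3 - <<'E'
from h import *
np.save('rack.npy',[.5434,.186,1.5130])
a,b=np.load('dies.npy')
move(*die_pose(a,30,.164)); move(*die_pose(a,30,.084)); move(*slot(.072,.2))
E
```

```text
d [-0.341  0.448  1.993] w [6.004 0.013 0.061] P [ 0.4672 -0.3206  0.168 ]
d [-0.338 -0.353  3.379] w [6.004 0.013 0.061] P [ 0.4509 -0.284   0.0987]
d [  6.669 -10.931   1.446] w [  1.632  -6.611 -29.844] P [0.5524 0.3423 0.1953]
```

drive_tool --rows '[{"dx": -0.05,"dy": 0.1,"dz": 0.2,"wx": 1.5,"wy": 0,"wz": 0,"hand": 60},{"dx": -0.15,"dy": 0.3,"dz": 0.5,"wx": 3,"wy": 0,"wz": 0,"hand": 60},{"dx": -0.25,"dy": 0.45,"dz": 1,"wx": 4.5,"wy": 0,"wz": 0,"hand": 60},{"dx": -0.34,"dy": 0.45,"dz": 1.5,"wx": 6,"wy": 0,"wz": 0.06,"hand": 60},{"dx": -0.34,"dy": 0.45,"dz": 2,"wx": 6,"wy": 0,"wz": 0.06,"hand": 60},{"dx": -0.34,"dy": 0.45,"dz": 2,"wx": 6,"wy": 0,"wz": 0.06,"hand": 60},{"dx": -0.34,"dy": 0.45,"dz": 2,"wx": 6,"wy": 0,"wz": 0.06,"hand": 60}]'

```text
clock: 5.15
eef_pos: [0.4671, -0.3209, 0.1679]
tool_rot: [0.945, 0.2, -0.054, -0.253]
ft_force: [-0.4, 0.1, 0.7]
grip_width: 0.06
grasp_force: 0.0
```

Run:
```python
from h import *
a,b=np.load('dies.npy');o=bot.get_obs();print(o['clock'],o['joint_pos'].round(3))
snap('pics/w4.png')
move(*die_pose(a,30,.084))
```

```text
5.15 [-0.712  0.811  0.611  1.853  0.215  1.96 ]
d [-0.007  0.     1.638] w [ 0.035 -0.017 -0.015] P [ 0.4509 -0.284   0.0987]
```

View pics/w4.png

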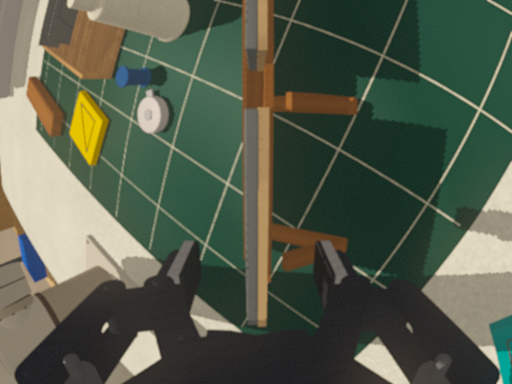

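The die is edge-on at columns 245–271, centred between the fingers. I'll descend and close.

drive_tool --rows '[{"dx": 0,"dy": 0,"dz": 0.5,"wx": 0,"wy": 0,"wz": 0,"hand": 50},{"dx": 0,"dy": 0,"dz": 1,"wx": 0,"wy": 0,"wz": 0,"hand": 50},{"dx": 0,"dy": 0,"dz": 1.4,"wx": 0,"wy": 0,"wz": 0,"hand": 40},{"dx": 0,"dy": 0,"dz": 1.64,"wx": 0,"wy": 0,"wz": 0,"hand": 30},{"dx": 0,"dy": 0,"dz": 1.64,"wx": 0,"wy": 0,"wz": 0,"hand": 20},{"dx": 0,"dy": 0,"dz": 1.64,"wx": 0,"wy": 0,"wz": 0,"hand": 5},{"dx": 0,"dy": 0,"dz": 1.64,"wx": 0,"wy": 0,"wz": 0,"hand": 5},{"dx": 0,"dy": 0,"dz": 1.64,"wx": 0,"wy": 0,"wz": 0,"hand": 5},{"dx": 0,"dy": 0,"dz": 1.64,"wx": 0,"wy": 0,"wz": 0,"hand": 5},{"dx": 0,"dy": 0,"dz": 1.64,"wx": 0,"wy": 0,"wz": 0,"hand": 5}]'

```text
clock: 6.2
eef_pos: [0.4513, -0.2838, 0.0998]
tool_rot: [0.945, 0.199, -0.052, -0.253]
ft_force: [-0.8, 4.1, 8.8]
grip_width: 0.0137
grasp_force: 59.6
```

Run:
```python
from h import *
o=bot.get_obs();print(o['clock'],o['joint_pos'].round(3),o['grip_width'],o['ft_force'])
v,w=np.load('dies.npy');move(*die_pose(v,30,.084));
```

```text
6.2 [-0.686  0.771  0.355  1.628  0.229  1.984] 0.013728103743415621 [-0.84497156  4.11875316  8.82561917]
d [-0.008  0.012  0.018] w [ 0.016 -0.037 -0.029] P [ 0.4509 -0.284   0.0987]
```

The large die is held. Next: lift along the lean, then bring it upright and clear.

drive_tool --rows '[{"dx": 0,"dy": 0,"dz": -0.1,"wx": 0,"wy": 0,"wz": 0,"hand": 5},{"dx": 0,"dy": 0,"dz": -0.4,"wx": 0,"wy": 0,"wz": 0,"hand": 5},{"dx": 0,"dy": -0.05,"dz": -0.8,"wx": 0,"wy": 0,"wz": 0,"hand": 5},{"dx": 0,"dy": -0.2,"dz": -1.2,"wx": 0,"wy": 0,"wz": 0,"hand": 5},{"dx": 0,"dy": -0.5,"dz": -1.8,"wx": -1,"wy": 0,"wz": 0,"hand": 5},{"dx": 0,"dy": -0.9,"dz": -2.4,"wx": -2,"wy": 0,"wz": 0,"hand": 5},{"dx": 0,"dy": -1.3,"dz": -3,"wx": -3.2,"wy": 0,"wz": 0,"hand": 5},{"dx": 0,"dy": -1.7,"dz": -3.3,"wx": -4.6,"wy": 0,"wz": 0,"hand": 5},{"dx": 0,"dy": -1.7,"dz": -3.3,"wx": -6,"wy": 0,"wz": 0,"hand": 5},{"dx": 0,"dy": -1.7,"dz": -3.3,"wx": -6,"wy": 0,"wz": 0,"hand": 5},{"dx": 0,"dy": -1.7,"dz": -3.3,"wx": -6,"wy": 0,"wz": 0,"hand": 5}]'

```text
clock: 7.3
eef_pos: [0.454, -0.2918, 0.2828]
tool_rot: [0.978, 0.207, -0.0, -0.0]
ft_force: [0.4, 0.1, -2.4]
grip_width: 0.0131
grasp_force: 59.5
```

Run:
```python
from h import *
o=bot.get_obs();print(o['clock'],o['joint_pos'].round(3),o['grip_width'],o['ft_force'],o['eef_pos'])
P,M=slot(.072,.24); M0=R.from_quat(o['tool_rot']).as_matrix()
# upright over the rack, same yaw as slot
y=M[:,1]*[1,1,0]; y/=np.linalg.norm(y); z=np.array([0,0,-1.]); Mu=np.stack([np.cross(y,z),y,z],1)
move(np.array([P[0],.25,.285]),Mu); move(P,M)
```

```text
7.3 [-0.571  0.309  0.202  1.464 -0.     2.155] 0.013124599174960751 [ 0.3678222   0.06641432 -2.42772032] [ 0.45395231 -0.29178527  0.28277704]
d [ 6.199 -9.107 -0.045] w [-1.400e-02 -4.000e-03 -3.057e+01] P [0.5534 0.25   0.285 ]
d [  7.082 -11.104   1.024] w [  1.588  -6.639 -29.93 ] P [0.5534 0.3591 0.2315]
```

drive_tool --rows '[{"dx": 0.2,"dy": -0.3,"dz": 0,"wx": 0,"wy": 0,"wz": -1,"hand": 5},{"dx": 0.5,"dy": -0.8,"dz": 0,"wx": 0,"wy": 0,"wz": -2.6,"hand": 5},{"dx": 0.9,"dy": -1.3,"dz": 0,"wx": 0,"wy": 0,"wz": -4.2,"hand": 5},{"dx": 1.2,"dy": -1.8,"dz": 0,"wx": 0,"wy": 0,"wz": -5.8,"hand": 5},{"dx": 1.6,"dy": -2.3,"dz": 0,"wx": 0,"wy": 0,"wz": -7.4,"hand": 5},{"dx": 1.9,"dy": -2.8,"dz": 0,"wx": 0,"wy": 0,"wz": -9,"hand": 5},{"dx": 2.3,"dy": -3.3,"dz": 0,"wx": 0,"wy": 0,"wz": -10.6,"hand": 5},{"dx": 2.6,"dy": -3.8,"dz": 0,"wx": 0,"wy": 0,"wz": -12.2,"hand": 5},{"dx": 2.9,"dy": -4.3,"dz": 0,"wx": 0,"wy": 0,"wz": -13.8,"hand": 5},{"dx": 3.3,"dy": -4.8,"dz": 0,"wx": 0,"wy": 0,"wz": -15.4,"hand": 5},{"dx": 3.6,"dy": -5.3,"dz": 0,"wx": 0,"wy": 0,"wz": -17,"hand": 5},{"dx": 4,"dy": -5.8,"dz": 0,"wx": 0,"wy": 0,"wz": -18.6,"hand": 5},{"dx": 4.3,"dy": -6.3,"dz": 0,"wx": 0,"wy": 0,"wz": -20.2,"hand": 5},{"dx": 4.6,"dy": -6.8,"dz": 0,"wx": 0,"wy": 0,"wz": -21.8,"hand": 5},{"dx": 5,"dy": -7.3,"dz": 0,"wx": 0,"wy": 0,"wz": -23.4,"hand": 5},{"dx": 5.3,"dy": -7.8,"dz": 0,"wx": 0,"wy": 0,"wz": -25,"hand": 5},{"dx": 5.6,"dy": -8.3,"dz": 0,"wx": 0,"wy": 0,"wz": -26.6,"hand": 5},{"dx": 6,"dy": -8.8,"dz": 0,"wx": 0,"wy": 0,"wz": -28.2,"hand": 5},{"dx": 6.2,"dy": -9.1,"dz": 0,"wx": 0,"wy": 0,"wz": -29.6,"hand": 5},{"dx": 6.2,"dy": -9.1,"dz": 0,"wx": 0,"wy": 0,"wz": -30.6,"hand": 5}]'

```text
clock: 9.3
eef_pos: [0.556, 0.2518, 0.2785]
tool_rot: [0.025, 1.0, -0.0, -0.003]
ft_force: [-0.1, -1.3, -3.4]
grip_width: 0.0133
grasp_force: 59.7
```

Run:
```python
from h import *
o=bot.get_obs();print(o['clock'],o['joint_pos'].round(3),o['grip_width'],o['eef_pos'])
move(*slot(.072,.21))
```

```text
9.3 [0.424 0.465 0.421 1.532 0.002 0.474] 0.013346462440366951 [0.55603824 0.25176268 0.27849033]
d [0.153 1.89  1.482] w [ 4.987 -0.042  0.104] P [0.5527 0.3465 0.2043]
```

drive_tool --rows '[{"dx": 0.05,"dy": 0.6,"dz": 0,"wx": 1,"wy": 0,"wz": 0,"hand": 5},{"dx": 0.1,"dy": 1.2,"dz": 0.2,"wx": 2.3,"wy": 0,"wz": 0.1,"hand": 5},{"dx": 0.15,"dy": 1.7,"dz": 0.6,"wx": 3.6,"wy": 0,"wz": 0.1,"hand": 5},{"dx": 0.15,"dy": 1.89,"dz": 1,"wx": 5,"wy": -0.04,"wz": 0.1,"hand": 5},{"dx": 0.15,"dy": 1.89,"dz": 1.3,"wx": 5,"wy": -0.04,"wz": 0.1,"hand": 5},{"dx": 0.15,"dy": 1.89,"dz": 1.48,"wx": 5,"wy": -0.04,"wz": 0.1,"hand": 5},{"dx": 0.15,"dy": 1.89,"dz": 1.48,"wx": 5,"wy": -0.04,"wz": 0.1,"hand": 5},{"dx": 0.15,"dy": 1.89,"dz": 1.48,"wx": 5,"wy": -0.04,"wz": 0.1,"hand": 5},{"dx": 0.15,"dy": 1.89,"dz": 1.48,"wx": 5,"wy": -0.04,"wz": 0.1,"hand": 5}]'

```text
clock: 10.2
eef_pos: [0.5531, 0.3433, 0.2107]
tool_rot: [0.033, 0.976, -0.215, -0.003]
ft_force: [0.1, -0.3, -1.4]
grip_width: 0.0131
grasp_force: 60.0
```

Run:
```python
from h import *
np.set_printoptions(precision=4,suppress=True)
o=bot.get_obs();print(o['clock'],o['joint_pos'].round(3),o['grip_width'],o['eef_pos'])
im,p=snap('pics/w5.png'); move(*slot(.072,.084)); c=cam('wrist',p)
v=np.load('rack.npy')
A=R.from_quat(p[1]).as_matrix(); t=lambda q:p[0]+A@np.array(q)
# near edge of held die (+x side): bottom corners
for q in ([.076,-.007,.084],[.076,.007,.084],[.076,-.007,-.043],[.076,.007,-.043]): print('die',proj(c,t(q)))
for q in ((-.0115,.035),(.0115,.055)): print('wall',proj(c,toworld(v,[slotpt(.072,q[0],y,q[1]) for y in(-.086,.086)])).tolist())
for y in(-.094,.094): print('cheek',proj(c,toworld(v,[[-.11,y,.058],[.122,y,.058]])).tolist())
```

```text
10.2 [ 0.695  0.838  0.823  1.859 -0.314  0.811] 0.013140472204507654 [0.5531 0.3433 0.2107]
d [0.019 0.099 2.61 ] w [ 0.037  0.046 -0.117] P [0.5496 0.2933 0.0901]
die [[246.2415 106.6512]]
die [[265.8    106.6288]]
die [[230.9102 101.1107]]
die [[278.3392 101.0068]]
wall [[251.6225294149232, 249.97285386213346], [249.0525021598323, 97.17542897511517]]
wall [[272.1211399297623, 257.8553192030238], [272.473324256586, 96.14047226141165]]
cheek [[136.8399954894132, 231.15781063131521], [286.04970837647846, 266.4474850680351]]
cheek [[123.57814616752125, 101.57170702242064], [288.83126895940273, 87.70267965445132]]
```

View pics/w5.png

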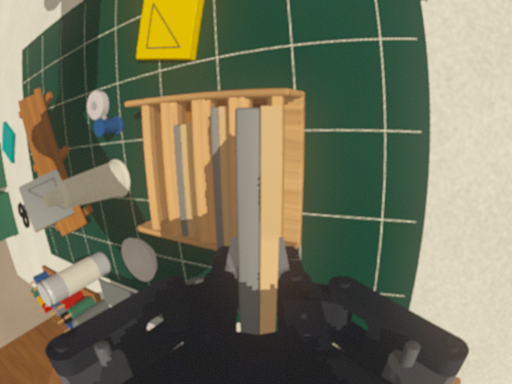

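The held die's top edge runs from (237–283, 107) to (238–275, 330). The rack lies below it with its front cheek ends at (126,103) and (138,230). The edge at column 304 is probably the base of the rack's back face, so I'll check that numerically.

Run:
```python
from h import *
np.set_printoptions(precision=1,suppress=True)
o=bot.get_obs();c=cam('wrist',(o['eef_pos'],o['tool_rot']));v=np.load('rack.npy')
print(o['eef_pos'],'base back',proj(c,toworld(v,[[.122,.094,0],[.122,-.094,0],[.122,.094,.058],[.122,.094,.065],[-.11,.094,.058],[-.11,-.094,.058]])))
print('die tops strip', proj(c,toworld(v,[slotpt(.024,n,y,.08) for y in(.076,-.076) for n in (-.007,.007)])))
print('hex', proj(c,toworld(v,[slotpt(-.024,n,y,.08) for y in(.0635,-.0635) for n in (-.007,.007)])))
im=cv2.imread('pics/w5.png')
for row in (96,130,170): 
    print(row); print(' '.join(f'{x}:{im[row,x,2]},{im[row,x,0]}' for x in range(168,312,2)))
```

```text
[0.6 0.3 0.2] base back [[305.3  91.6]
 [301.3 245.3]
 [288.7  87.9]
 [286.3  87.4]
 [123.5 101.7]
 [136.8 231.2]]
die tops strip [[207.8 107.9]
 [222.3 107.3]
 [215.2 252.3]
 [228.  252.3]]
hex [[170.7 122. ]
 [183.5 121.2]
 [179.7 234.1]
 [191.4 234.2]]
96
168:186,89 170:189,88 172:194,95 174:196,95 176:198,96 178:198,96 180:200,97 182:200,95 184:200,97 186:199,94 188:199,94 190:197,95 192:196,93 194:195,94 196:195,94 198:191,89 200:191,92 202:189,89 204:186,89 206:185,87 208:185,89 210:183,86 212:183,88 214:179,85 216:177,84 218:175,81 220:175,83 222:171,78 224:170,78 226:168,79 228:168,79 230:175,84 232:173,81 234:173,82 236:169,80 238:160,76 240:171,81 242:175,82 244:167,77 246:152,70 248:150,70 250:150,71 252:150,72 254:147,69 256:146,67 258:145,66 260:144,68 262:144,68 264:143,65 266:142,66 268:145,69 270:147,69 272:188,90 274:205,101 276:203,97 278:201,94 280:202,97 282:178,83 284:141,64 286:134,61 288:131,61 290:137,67 292:143,68 294:146,66 296:152,71 298:152,70 300:166,78 302:190,92 304:157,78 306:60,61 308:56,62 310:54,57
130
168:217,107 170:218,107 172:217,109 174:159,119
[... 942 characters left out ...]
4 190:154,84 192:150,79 194:186,91 196:221,110 198:226,116 200:227,116 202:222,111 204:176,82 206:147,71 208:144,68 210:145,70 212:127,67 214:95,72 216:99,77 218:99,78 220:119,73 222:140,76 224:141,80 226:137,73 228:136,71 230:141,69 232:147,70 234:147,74 236:125,97 238:145,127 240:150,131 242:154,134 244:153,132 246:154,133 248:157,138 250:159,139 252:159,139 254:161,141 256:163,142 258:152,133 260:167,113 262:220,127 264:221,129 266:221,129 268:221,131 270:222,132 272:221,128 274:222,129 276:221,128 278:222,129 280:225,121 282:201,98 284:197,96 286:210,104 288:211,103 290:211,103 292:212,105 294:212,106 296:214,106 298:213,106 300:219,108 302:199,96 304:107,63 306:68,59 308:68,59 310:68,60
```

The base back edge is predicted at (305,92) and observed at (304,92), so the rack estimate holds. I'll lower to just above the slot mouth and check again.

drive_tool --rows '[{"dx": 0.02,"dy": 0.05,"dz": 0.3,"wx": 0.03,"wy": 0.04,"wz": -0.1,"hand": 5},{"dx": 0.02,"dy": 0.05,"dz": 0.7,"wx": 0.03,"wy": 0.04,"wz": -0.1,"hand": 5},{"dx": 0.02,"dy": 0.05,"dz": 1,"wx": 0.03,"wy": 0.04,"wz": -0.1,"hand": 5},{"dx": 0.02,"dy": 0.05,"dz": 1,"wx": 0.03,"wy": 0.04,"wz": -0.1,"hand": 5},{"dx": 0.02,"dy": 0.05,"dz": 1,"wx": 0.03,"wy": 0.04,"wz": -0.1,"hand": 5},{"dx": 0.02,"dy": 0.05,"dz": 1,"wx": 0.03,"wy": 0.04,"wz": -0.1,"hand": 5}]'

```text
clock: 10.85
eef_pos: [0.5506, 0.3258, 0.163]
tool_rot: [0.028, 0.976, -0.217, -0.006]
ft_force: [0.1, 0.1, -2.9]
grip_width: 0.0132
grasp_force: 60.0
```

Run:
```python
from h import *
o=bot.get_obs();print(o['clock'],o['joint_pos'].round(3),o['grip_width'],o['eef_pos'],o['ft_force'])
move(*slot(.072,.084))
```

```text
10.85 [ 0.678  0.815  0.655  1.715 -0.319  0.785] 0.013234900179302855 [0.55056799 0.32584271 0.16301005] [ 0.07039149  0.10273307 -2.85316475]
d [-0.018  0.028  1.596] w [-0.008  0.001  0.006] P [0.5496 0.2933 0.0901]
```

drive_tool --rows '[{"dx": 0,"dy": 0.03,"dz": 0.15,"wx": 0,"wy": 0,"wz": 0,"hand": 5},{"dx": 0,"dy": 0.03,"dz": 0.3,"wx": 0,"wy": 0,"wz": 0,"hand": 5},{"dx": 0,"dy": 0.03,"dz": 0.4,"wx": 0,"wy": 0,"wz": 0,"hand": 5},{"dx": 0,"dy": 0.03,"dz": 0.5,"wx": 0,"wy": 0,"wz": 0,"hand": 5},{"dx": 0,"dy": 0.03,"dz": 0.56,"wx": 0,"wy": 0,"wz": 0,"hand": 5},{"dx": 0,"dy": 0.03,"dz": 0.62,"wx": 0,"wy": 0,"wz": 0,"hand": 5},{"dx": 0,"dy": 0.03,"dz": 0.68,"wx": 0,"wy": 0,"wz": 0,"hand": 5},{"dx": 0,"dy": 0.03,"dz": 0.74,"wx": 0,"wy": 0,"wz": 0,"hand": 5},{"dx": 0,"dy": 0.03,"dz": 0.8,"wx": 0,"wy": 0,"wz": 0,"hand": 5},{"dx": 0,"dy": 0.03,"dz": 0.8,"wx": 0,"wy": 0,"wz": 0,"hand": 5}]'

```text
clock: 11.85
eef_pos: [0.5487, 0.3094, 0.1236]
tool_rot: [0.028, 0.975, -0.218, -0.008]
ft_force: [-0.2, -0.3, -2.1]
grip_width: 0.0132
grasp_force: 60.1
```

drive_tool --rows '[{"dx": 0,"dy": 0,"dz": 0.05,"wx": 0,"wy": 0,"wz": 0,"hand": 5},{"dx": 0,"dy": 0,"dz": 0.1,"wx": 0,"wy": 0,"wz": 0,"hand": 5},{"dx": 0,"dy": 0,"dz": 0.15,"wx": 0,"wy": 0,"wz": 0,"hand": 5},{"dx": 0,"dy": 0,"dz": 0.2,"wx": 0,"wy": 0,"wz": 0,"hand": 5},{"dx": 0,"dy": 0,"dz": 0.2,"wx": 0,"wy": 0,"wz": 0,"hand": 5}]'

```text
clock: 12.35
eef_pos: [0.5484, 0.3051, 0.1145]
tool_rot: [0.028, 0.975, -0.218, -0.008]
ft_force: [0.2, 0.6, -2.6]
grip_width: 0.0134
grasp_force: 60.1
```

Run:
```python
from h import *
o=bot.get_obs();print(o['clock'],o['grip_width'],o['eef_pos'],o['ft_force'],o['ft_torque'])
move(*slot(.072,.084))
```

```text
12.35 0.013361842115195956 [0.54842937 0.30511225 0.11451628] [ 0.20025353  0.55679866 -2.63320584] [ 0.65849865 -0.0448666   0.02860806]
d [-0.039 -0.004  0.541] w [-0.043 -0.034  0.021] P [0.5496 0.2933 0.0901]
```

The slot mouth is passed with no contact force. Continuing down.

drive_tool --rows '[{"dx": -0.03,"dy": 0,"dz": 0.06,"wx": 0,"wy": 0,"wz": 0,"hand": 5},{"dx": -0.03,"dy": 0,"dz": 0.12,"wx": 0,"wy": 0,"wz": 0,"hand": 5},{"dx": -0.03,"dy": 0,"dz": 0.18,"wx": 0,"wy": 0,"wz": 0,"hand": 5},{"dx": -0.03,"dy": 0,"dz": 0.24,"wx": 0,"wy": 0,"wz": 0,"hand": 5},{"dx": -0.03,"dy": 0,"dz": 0.3,"wx": 0,"wy": 0,"wz": 0,"hand": 5},{"dx": -0.03,"dy": 0,"dz": 0.36,"wx": 0,"wy": 0,"wz": 0,"hand": 5},{"dx": -0.03,"dy": 0,"dz": 0.42,"wx": 0,"wy": 0,"wz": 0,"hand": 5},{"dx": -0.03,"dy": 0,"dz": 0.46,"wx": 0,"wy": 0,"wz": 0,"hand": 5},{"dx": -0.03,"dy": 0,"dz": 0.46,"wx": 0,"wy": 0,"wz": 0,"hand": 5}]'

```text
clock: 13.25
eef_pos: [0.5493, 0.2953, 0.0938]
tool_rot: [0.028, 0.976, -0.218, -0.008]
ft_force: [-0.4, -0.2, -2.6]
grip_width: 0.0133
grasp_force: 60.1
```

drive_tool --rows '[{"dx": 0,"dy": 0,"dz": 0.03,"wx": 0,"wy": 0,"wz": 0,"hand": 5},{"dx": 0,"dy": 0,"dz": 0.05,"wx": 0,"wy": 0,"wz": 0,"hand": 5},{"dx": 0,"dy": 0,"dz": 0.07,"wx": 0,"wy": 0,"wz": 0,"hand": 5},{"dx": 0,"dy": 0,"dz": 0.07,"wx": 0,"wy": 0,"wz": 0,"hand": 5}]'

```text
clock: 13.65
eef_pos: [0.5494, 0.2941, 0.091]
tool_rot: [0.028, 0.976, -0.218, -0.008]
ft_force: [-0.3, -0.0, -1.9]
grip_width: 0.0131
grasp_force: 60.3
```

Run:
```python
from h import *
o=bot.get_obs();print(o['clock'],o['grip_width'],o['eef_pos'],o['ft_force'],o['ft_torque'])
move(*slot(.072,.084))
```

```text
13.65 0.01307340068951568 [0.54943344 0.29413536 0.09102548] [-0.30743009 -0.01077648 -1.91360034] [ 0.63069835 -0.04319307  0.02555369]
d [-0.004 -0.007  0.023] w [-0.036 -0.024  0.02 ] P [0.5496 0.2933 0.0901]
```

drive_tool --rows '[{"dx": 0,"dy": 0,"dz": 0.01,"wx": 0,"wy": 0,"wz": 0,"hand": 5},{"dx": 0,"dy": 0,"dz": 0.02,"wx": 0,"wy": 0,"wz": 0,"hand": 5},{"dx": 0,"dy": 0,"dz": 0.03,"wx": 0,"wy": 0,"wz": 0,"hand": 5},{"dx": 0,"dy": 0,"dz": 0.03,"wx": 0,"wy": 0,"wz": 0,"hand": 5}]'

```text
clock: 14.05
eef_pos: [0.5493, 0.294, 0.0908]
tool_rot: [0.027, 0.976, -0.217, -0.007]
ft_force: [-2.7, 1.9, 5.4]
grip_width: 0.0131
grasp_force: 61.2
```

drive_tool --rows '[{"dx": 0,"dy": 0,"dz": 0.01,"wx": 0,"wy": 0,"wz": 0,"hand": 5},{"dx": 0,"dy": 0,"dz": 0.02,"wx": 0,"wy": 0,"wz": 0,"hand": 5},{"dx": 0,"dy": 0,"dz": 0.02,"wx": 0,"wy": 0,"wz": 0,"hand": 5}]'

```text
clock: 14.35
eef_pos: [0.5493, 0.294, 0.0908]
tool_rot: [0.027, 0.976, -0.217, -0.007]
ft_force: [-4.6, 3.4, 8.9]
grip_width: 0.0135
grasp_force: 61.7
```

It is home on the floor: contact gives about 9 N and the depth matches the model. Release and retreat.

drive_tool --rows '[{"dx": 0,"dy": 0,"dz": -0.01,"wx": 0,"wy": 0,"wz": 0,"hand": 20},{"dx": 0,"dy": 0,"dz": -0.01,"wx": 0,"wy": 0,"wz": 0,"hand": 24},{"dx": 0,"dy": 0,"dz": -0.01,"wx": 0,"wy": 0,"wz": 0,"hand": 26},{"dx": 0,"dy": 0,"dz": -0.01,"wx": 0,"wy": 0,"wz": 0,"hand": 26},{"dx": 0,"dy": 0,"dz": -0.3,"wx": 0,"wy": 0,"wz": 0,"hand": 26},{"dx": 0,"dy": 0,"dz": -0.8,"wx": 0,"wy": 0,"wz": 0,"hand": 26},{"dx": 0,"dy": 0,"dz": -1.4,"wx": 0,"wy": 0,"wz": 0,"hand": 26},{"dx": 0,"dy": -0.1,"dz": -2,"wx": 0,"wy": 0,"wz": 0,"hand": 40},{"dx": 0,"dy": -0.8,"dz": -2.6,"wx": -1.5,"wy": 0,"wz": 0,"hand": 60},{"dx": 0,"dy": -1.4,"dz": -3,"wx": -3,"wy": 0,"wz": 0,"hand": 60},{"dx": 0,"dy": -1.7,"dz": -3.1,"wx": -5,"wy": 0,"wz": 0,"hand": 60},{"dx": 0,"dy": -1.7,"dz": -3.1,"wx": -5,"wy": 0,"wz": 0,"hand": 60},{"dx": 0,"dy": -1.7,"dz": -3.1,"wx": -5,"wy": 0,"wz": 0,"hand": 60}]'

```text
clock: 15.65
eef_pos: [0.5495, 0.2801, 0.2663]
tool_rot: [0.03, 1.0, -0.001, -0.001]
ft_force: [0.2, 0.4, 0.2]
grip_width: 0.0599
grasp_force: 0.0
```

Run:
```python
from h import *
np.set_printoptions(precision=1,suppress=True)
o=bot.get_obs();print(o['clock'],o['joint_pos'].round(2),o['grip_width'],o['eef_pos'])
im,p=snap('pics/w6.png');c=cam('wrist',p);v=np.load('rack.npy')
print('pred',proj(c,toworld(v,[slotpt(.072,n,y,.127) for y in(.076,-.076) for n in (-.007,.007)])))
for t in('die_large_center','die_strip_center','die_hexagon_center'):
    print(t,[(round(d['score'],2),np.round(d['extent']).tolist()) for d in bot.look_for('wrist',t)][:3])
a,b=np.load('dies.npy'); P,M=die_pose(b,30,.2)
y=M[:,1]*[1,1,0]; y/=np.linalg.norm(y); z=np.array([0,0,-1.]); Mu=np.stack([np.cross(y,z),y,z],1)
move(np.array([P[0],P[1]+.02,.26]),Mu)
```

```text
15.65 [ 0.5  0.5  0.4  1.5 -0.   0.5] 0.059941401688267636 [0.5 0.3 0.3]
pred [[284.6 107. ]
 [298.  107.3]
 [281.4 262. ]
 [293.2 259. ]]
die_large_center [(0.84, [273.0, 185.0, 62.0, 152.0])]
die_strip_center [(0.92, [215.0, 176.0, 36.0, 133.0])]
die_hexagon_center [(0.87, [177.0, 179.0, 30.0, 112.0])]
d [ -2.1 -10.6   0.1] w [-0.1  0.1 30.6] P [ 0.6 -0.2  0.3]
```

View pics/w6.png

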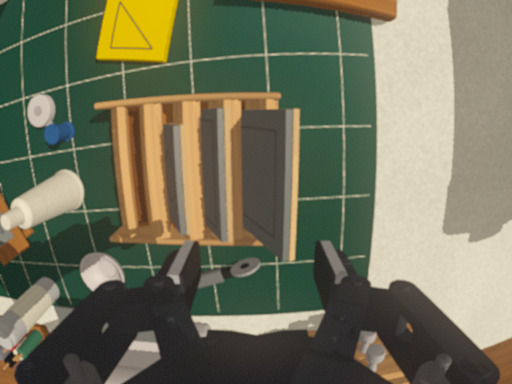

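The large die stands home in the back slot. Its top edge is at about (286–300, 107–260), predicted (285–298, 107–262), and its neighbours are unmoved. Now the small die.

drive_tool --rows '[{"dx": -0.1,"dy": -0.6,"dz": 0,"wx": 0,"wy": 0,"wz": 1.7,"hand": 60},{"dx": -0.2,"dy": -1.2,"dz": 0,"wx": 0,"wy": 0,"wz": 3.4,"hand": 60},{"dx": -0.3,"dy": -1.8,"dz": 0,"wx": 0,"wy": 0,"wz": 5.1,"hand": 60},{"dx": -0.4,"dy": -2.4,"dz": 0,"wx": 0,"wy": 0,"wz": 6.8,"hand": 60},{"dx": -0.5,"dy": -3,"dz": 0,"wx": 0,"wy": 0,"wz": 8.5,"hand": 60},{"dx": -0.6,"dy": -3.6,"dz": 0,"wx": 0,"wy": 0,"wz": 10.2,"hand": 60},{"dx": -0.7,"dy": -4.2,"dz": 0,"wx": 0,"wy": 0,"wz": 11.9,"hand": 60},{"dx": -0.8,"dy": -4.8,"dz": 0,"wx": 0,"wy": 0,"wz": 13.6,"hand": 60},{"dx": -0.9,"dy": -5.4,"dz": 0,"wx": 0,"wy": 0,"wz": 15.3,"hand": 60},{"dx": -1,"dy": -6,"dz": 0,"wx": 0,"wy": 0,"wz": 17,"hand": 60},{"dx": -1.2,"dy": -6.6,"dz": 0,"wx": 0,"wy": 0,"wz": 18.7,"hand": 60},{"dx": -1.4,"dy": -7.2,"dz": 0,"wx": 0,"wy": 0,"wz": 20.4,"hand": 60},{"dx": -1.6,"dy": -7.8,"dz": 0,"wx": 0,"wy": 0,"wz": 22.1,"hand": 60},{"dx": -1.8,"dy": -8.5,"dz": 0,"wx": 0,"wy": 0,"wz": 23.8,"hand": 60},{"dx": -2,"dy": -9.2,"dz": 0,"wx": 0,"wy": 0,"wz": 25.5,"hand": 60},{"dx": -2.1,"dy": -9.9,"dz": 0.1,"wx": 0,"wy": 0,"wz": 27.2,"hand": 60},{"dx": -2.1,"dy": -10.6,"dz": 0.1,"wx": 0,"wy": 0,"wz": 28.9,"hand": 60},{"dx": -2.1,"dy": -10.6,"dz": 0.1,"wx": 0,"wy": 0,"wz": 30.6,"hand": 60},{"dx": -2.1,"dy": -10.6,"dz": 0.1,"wx": 0,"wy": 0,"wz": 30.6,"hand": 60},{"dx": -2.1,"dy": -10.6,"dz": 0.1,"wx": 0,"wy": 0,"wz": 30.6,"hand": 60}]'

```text
clock: 17.85
eef_pos: [0.6244, -0.2518, 0.2601]
tool_rot: [0.978, 0.208, -0.003, 0.001]
ft_force: [0.1, -0.2, 0.3]
grip_width: 0.06
grasp_force: 0.0
```

Run:
```python
from h import *
o=bot.get_obs();print(o['clock'],o['joint_pos'].round(3),o['eef_pos'])
im,p=snap('pics/w7.png');c=cam('wrist',p);a,b=np.load('dies.npy')
k=np.sqrt(.75);f=lambda n,y,h:np.array([n*k+h*.5,y,.026-n*.5+h*k])
print('pred top corners back far/near',proj(c,toworld(b,[f(.007,.051,.105),f(.007,-.051,.105),f(-.007,.051,.105),f(-.007,-.051,.105)])).round(1))
for t in('die_small_center','easel'): print(t,[(round(d['score'],2),np.round(d['extent'],1).tolist()) for d in bot.look_for('wrist',t)][:3])
move(*die_pose(b,30,.145));
```

```text
17.85 [-0.382  0.612  0.616  1.579 -0.004  2.341] [ 0.62437198 -0.25178842  0.26012306]
pred top corners back far/near [[230.9 141.1]
 [233.4 240.7]
 [217.2 142.1]
 [221.  243.5]]
die_small_center [(0.9, [384.1, 340.9, 43.8, 34.1]), (0.76, [208.2, 189.9, 49.2, 112.4]), (0.62, [17.8, 230.9, 34.5, 77.2])]
easel [(0.97, [222.3, 221.9, 87.8, 219.0]), (0.66, [34.1, 15.7, 64.7, 26.3]), (0.41, [31.5, 125.2, 60.5, 142.9])]
d [-0.104 -0.212  2.195] w [ 6.014  0.046 -0.025] P [ 0.6148 -0.2444  0.1516]
```

drive_tool --rows '[{"dx": 0,"dy": 0,"dz": 0.3,"wx": 1.5,"wy": 0,"wz": 0,"hand": 60},{"dx": -0.05,"dy": 0,"dz": 0.8,"wx": 3,"wy": 0,"wz": 0,"hand": 60},{"dx": -0.1,"dy": -0.1,"dz": 1.3,"wx": 4.5,"wy": 0,"wz": 0,"hand": 60},{"dx": -0.1,"dy": -0.2,"dz": 1.8,"wx": 6,"wy": 0.04,"wz": 0,"hand": 60},{"dx": -0.1,"dy": -0.21,"dz": 2.2,"wx": 6,"wy": 0.04,"wz": 0,"hand": 60},{"dx": -0.1,"dy": -0.21,"dz": 2.2,"wx": 6,"wy": 0.04,"wz": 0,"hand": 60},{"dx": -0.1,"dy": -0.21,"dz": 2.2,"wx": 6,"wy": 0.04,"wz": 0,"hand": 60},{"dx": -0.1,"dy": -0.21,"dz": 2.2,"wx": 6,"wy": 0.04,"wz": 0,"hand": 60}]'

```text
clock: 18.8
eef_pos: [0.6158, -0.2454, 0.1567]
tool_rot: [0.946, 0.2, -0.05, -0.25]
ft_force: [-0.6, 0.9, 0.7]
grip_width: 0.0599
grasp_force: 0.0
```

Run:
```python
from h import *
o=bot.get_obs();print(o['clock'],o['joint_pos'].round(3),o['eef_pos'])
im,p=snap('pics/w8.png')
for row in (130,170,210,250): print(row,' '.join(f'{x}:{im[row,x,0]},{im[row,x,2]}' for x in range(230,286,2)))
a,b=np.load('dies.npy');move(*die_pose(b,30,.072));
```

```text
18.8 [-0.512  1.027  1.026  1.993  0.304  2.148] [ 0.61582636 -0.24537226  0.15667589]
130 230:49,57 232:59,75 234:65,81 236:69,80 238:64,78 240:63,76 242:97,67 244:139,47 246:134,40 248:116,41 250:110,41 252:105,35 254:106,36 256:106,36 258:109,40 260:107,37 262:107,40 264:122,36 266:162,56 268:131,42 270:135,45 272:137,45 274:138,47 276:122,42 278:113,38 280:114,38 282:112,37 284:111,36
170 230:62,76 232:61,75 234:62,75 236:62,75 238:61,74 240:59,73 242:87,68 244:136,48 246:135,53 248:122,96 250:105,95 252:102,92 254:104,90 256:100,91 258:98,87 260:134,88 262:168,90 264:167,91 266:170,92 268:171,94 270:149,72 272:112,42 274:105,38 276:69,48 278:29,35 280:34,38 282:34,39 284:36,40
210 230:56,70 232:54,69 234:54,69 236:55,71 238:55,70 240:53,68 242:73,70 244:127,50 246:133,49 248:126,98 250:106,95 252:104,92 254:103,91 256:101,91 258:98,89 260:135,83 262:175,96 264:178,98 266:174,93 268:175,93 270:145,67 272:106,39 274:93,37 276:66,54 278:114,92 280:65,54 282:34,40 284:35,37
250 230:44,63 232:47,64 234:49,65 236:49,65 238:46,62 240:46,63 242:51,61 244:108,53 246:125,48 248:122,98 250:107,96 252:103,90 254:101,90 256:99,88 258:96,85 260:145,85 262:177,95 264:179,99 266:178,98 268:172,92 270:120,49 272:107,36 274:80,37 276:49,39 278:45,40 280:37,39 282:40,42 284:35,33
d [-0.021  0.017  1.572] w [ 0.098 -0.072 -0.014] P [ 0.6    -0.211   0.0884]
```

The small die spans columns 247–270, centred between the fingers. Descend and grip.

drive_tool --rows '[{"dx": 0,"dy": 0,"dz": 0.4,"wx": 0,"wy": 0,"wz": 0,"hand": 50},{"dx": 0,"dy": 0,"dz": 0.8,"wx": 0,"wy": 0,"wz": 0,"hand": 50},{"dx": 0,"dy": 0,"dz": 1.2,"wx": 0,"wy": 0,"wz": 0,"hand": 40},{"dx": 0,"dy": 0,"dz": 1.5,"wx": 0,"wy": 0,"wz": 0,"hand": 30},{"dx": 0,"dy": 0,"dz": 1.5,"wx": 0,"wy": 0,"wz": 0,"hand": 20},{"dx": 0,"dy": 0,"dz": 1.5,"wx": 0,"wy": 0,"wz": 0,"hand": 5},{"dx": 0,"dy": 0,"dz": 1.5,"wx": 0,"wy": 0,"wz": 0,"hand": 5},{"dx": 0,"dy": 0,"dz": 1.5,"wx": 0,"wy": 0,"wz": 0,"hand": 5},{"dx": 0,"dy": 0,"dz": 1.5,"wx": 0,"wy": 0,"wz": 0,"hand": 5},{"dx": 0,"dy": 0,"dz": 1.5,"wx": 0,"wy": 0,"wz": 0,"hand": 5}]'

```text
clock: 19.85
eef_pos: [0.6003, -0.2114, 0.0898]
tool_rot: [0.946, 0.198, -0.052, -0.252]
ft_force: [-1.2, 2.5, 7.2]
grip_width: 0.0136
grasp_force: 60.2
```

Run:
```python
from h import *
a,b=np.load('dies.npy');move(*die_pose(b,30,.072)); print(bot.get_obs()['joint_pos'].round(3))
```

```text
d [-0.003  0.006  0.03 ] w [ 0.026 -0.059 -0.049] P [ 0.6    -0.211   0.0884]
[-0.483  0.957  0.708  1.742  0.318  2.177]
```

drive_tool --rows '[{"dx": 0,"dy": 0,"dz": -0.1,"wx": 0,"wy": 0,"wz": 0,"hand": 5},{"dx": 0,"dy": 0,"dz": -0.4,"wx": 0,"wy": 0,"wz": 0,"hand": 5},{"dx": 0,"dy": -0.05,"dz": -0.8,"wx": 0,"wy": 0,"wz": 0,"hand": 5},{"dx": 0,"dy": -0.3,"dz": -1.2,"wx": 0,"wy": 0,"wz": 0,"hand": 5},{"dx": 0,"dy": -0.8,"dz": -1.6,"wx": -1,"wy": 0,"wz": 0,"hand": 5},{"dx": 0,"dy": -1.3,"dz": -2,"wx": -2,"wy": 0,"wz": 0,"hand": 5},{"dx": 0,"dy": -1.8,"dz": -2.5,"wx": -3.2,"wy": 0,"wz": 0,"hand": 5},{"dx": 0,"dy": -2.2,"dz": -2.9,"wx": -4.6,"wy": 0,"wz": 0,"hand": 5},{"dx": 0,"dy": -2.2,"dz": -3,"wx": -6,"wy": 0,"wz": 0,"hand": 5},{"dx": 0,"dy": -2.2,"dz": -3,"wx": -6,"wy": 0,"wz": 0,"hand": 5},{"dx": 0,"dy": -2.2,"dz": -3,"wx": -6,"wy": 0,"wz": 0,"hand": 5}]'

```text
clock: 20.95
eef_pos: [0.5912, -0.1925, 0.2721]
tool_rot: [0.979, 0.205, -0.0, 0.0]
ft_force: [0.2, -0.3, -1.8]
grip_width: 0.0133
grasp_force: 59.7
```

Run:
```python
from h import *
o=bot.get_obs();print(o['clock'],o['joint_pos'].round(3),o['grip_width'],o['eef_pos'])
P,M=slot(-.072,.24)
y=M[:,1]*[1,1,0]; y/=np.linalg.norm(y); z=np.array([0,0,-1.]); Mu=np.stack([np.cross(y,z),y,z],1)
move(np.array([P[0]-.01,.12,.28]),Mu)
```

```text
20.95 [-0.315  0.486  0.438  1.523 -0.     2.413] 0.01327680175690937 [ 0.59120478 -0.19249566  0.27211356]
d [ 1.486 -6.174 -0.161] w [-3.0000e-03  7.0000e-03 -3.0596e+01] P [0.5351 0.12   0.28  ]
```

drive_tool --rows '[{"dx": 0.1,"dy": -0.2,"dz": -0.1,"wx": 0,"wy": 0,"wz": -1,"hand": 5},{"dx": 0.2,"dy": -0.5,"dz": -0.2,"wx": 0,"wy": 0,"wz": -2.6,"hand": 5},{"dx": 0.3,"dy": -0.8,"dz": -0.2,"wx": 0,"wy": 0,"wz": -4.2,"hand": 5},{"dx": 0.4,"dy": -1.1,"dz": -0.2,"wx": 0,"wy": 0,"wz": -5.8,"hand": 5},{"dx": 0.5,"dy": -1.5,"dz": -0.2,"wx": 0,"wy": 0,"wz": -7.4,"hand": 5},{"dx": 0.5,"dy": -1.8,"dz": -0.2,"wx": 0,"wy": 0,"wz": -9,"hand": 5},{"dx": 0.6,"dy": -2.2,"dz": -0.2,"wx": 0,"wy": 0,"wz": -10.6,"hand": 5},{"dx": 0.7,"dy": -2.5,"dz": -0.2,"wx": 0,"wy": 0,"wz": -12.2,"hand": 5},{"dx": 0.8,"dy": -2.9,"dz": -0.2,"wx": 0,"wy": 0,"wz": -13.8,"hand": 5},{"dx": 0.9,"dy": -3.2,"dz": -0.2,"wx": 0,"wy": 0,"wz": -15.4,"hand": 5},{"dx": 0.9,"dy": -3.6,"dz": -0.2,"wx": 0,"wy": 0,"wz": -17,"hand": 5},{"dx": 1,"dy": -3.9,"dz": -0.2,"wx": 0,"wy": 0,"wz": -18.6,"hand": 5},{"dx": 1.1,"dy": -4.3,"dz": -0.2,"wx": 0,"wy": 0,"wz": -20.2,"hand": 5},{"dx": 1.2,"dy": -4.6,"dz": -0.2,"wx": 0,"wy": 0,"wz": -21.8,"hand": 5},{"dx": 1.3,"dy": -5,"dz": -0.2,"wx": 0,"wy": 0,"wz": -23.4,"hand": 5},{"dx": 1.3,"dy": -5.3,"dz": -0.2,"wx": 0,"wy": 0,"wz": -25,"hand": 5},{"dx": 1.4,"dy": -5.7,"dz": -0.2,"wx": 0,"wy": 0,"wz": -26.6,"hand": 5},{"dx": 1.5,"dy": -6,"dz": -0.2,"wx": 0,"wy": 0,"wz": -28.2,"hand": 5},{"dx": 1.5,"dy": -6.2,"dz": -0.2,"wx": 0,"wy": 0,"wz": -29.6,"hand": 5},{"dx": 1.5,"dy": -6.2,"dz": -0.2,"wx": 0,"wy": 0,"wz": -30.6,"hand": 5}]'

```text
clock: 22.95
eef_pos: [0.5363, 0.1215, 0.2788]
tool_rot: [0.027, 1.0, -0.001, -0.003]
ft_force: [-0.0, 0.3, -2.0]
grip_width: 0.0134
grasp_force: 59.7
```

Run:
```python
from h import *
o=bot.get_obs();print(o['clock'],o['joint_pos'].round(3),o['grip_width'],o['eef_pos'])
move(*slot(-.072,.19))
```

```text
22.95 [ 0.223  0.335  0.228  1.469 -0.     0.277] 0.013420513955711196 [0.53632534 0.12147365 0.27882714]
d [-0.082  1.465  1.85 ] w [ 4.981 -0.051  0.054] P [0.5439 0.1943 0.1862]
```

drive_tool --rows '[{"dx": -0.02,"dy": 0.4,"dz": 0,"wx": 1.2,"wy": 0,"wz": 0,"hand": 5},{"dx": -0.05,"dy": 0.8,"dz": 0.1,"wx": 2.5,"wy": 0,"wz": 0,"hand": 5},{"dx": -0.08,"dy": 1.2,"dz": 0.3,"wx": 3.8,"wy": 0,"wz": 0,"hand": 5},{"dx": -0.08,"dy": 1.46,"dz": 0.7,"wx": 4.98,"wy": -0.05,"wz": 0.05,"hand": 5},{"dx": -0.08,"dy": 1.46,"dz": 1.1,"wx": 4.98,"wy": -0.05,"wz": 0.05,"hand": 5},{"dx": -0.08,"dy": 1.46,"dz": 1.5,"wx": 4.98,"wy": -0.05,"wz": 0.05,"hand": 5},{"dx": -0.08,"dy": 1.46,"dz": 1.85,"wx": 4.98,"wy": -0.05,"wz": 0.05,"hand": 5},{"dx": -0.08,"dy": 1.46,"dz": 1.85,"wx": 4.98,"wy": -0.05,"wz": 0.05,"hand": 5},{"dx": -0.08,"dy": 1.46,"dz": 1.85,"wx": 4.98,"wy": -0.05,"wz": 0.05,"hand": 5},{"dx": -0.08,"dy": 1.46,"dz": 1.85,"wx": 4.98,"wy": -0.05,"wz": 0.05,"hand": 5}]'

```text
clock: 23.95
eef_pos: [0.5449, 0.1935, 0.1886]
tool_rot: [0.031, 0.976, -0.216, -0.004]
ft_force: [-0.4, 1.3, -2.1]
grip_width: 0.0135
grasp_force: 59.9
```

Run:
```python
from h import *
np.set_printoptions(precision=1,suppress=True)
im,p=snap('pics/w9.png');c=cam('wrist',p);v=np.load('rack.npy')
for row in (110,150,190): print(row,' '.join(f'{x}:{im[row,x,0]},{im[row,x,2]}' for x in range(226,340,2)))
print('strip',proj(c,toworld(v,[slotpt(.024,n,y,.08) for y in(.076,-.076) for n in (-.007,.007)])).tolist())
print('hex',proj(c,toworld(v,[slotpt(-.024,n,y,.08) for y in(.0635,-.0635) for n in (-.007,.007)])).tolist())
move(*slot(-.072,.0735))
```

```text
110 226:49,43 228:90,50 230:142,67 232:140,65 234:195,92 236:229,115 238:228,114 240:228,115 242:229,116 244:217,107 246:177,83 248:173,73 250:163,53 252:132,47 254:131,46 256:117,45 258:89,31 260:93,33 262:94,30 264:119,48 266:140,64 268:146,66 270:218,107 272:229,115 274:230,117 276:228,116 278:227,115 280:220,109 282:222,110 284:228,114 286:227,115 288:227,114 290:228,117 292:217,107 294:181,76 296:164,54 298:150,49 300:121,41 302:117,40 304:115,39 306:114,41 308:130,55 310:138,66 312:134,61 314:133,60 316:137,62 318:143,64 320:139,63 322:193,91 324:228,113 326:230,117 328:230,117 330:228,116 332:223,112 334:220,110 336:227,115 338:228,115
150 226:55,53 228:64,46 230:125,61 232:140,64 234:171,80 236:226,114 238:230,118 240:228,115 242:230,116 244:226,114 246:169,85 248:101,79 250:102,84 252:101,79 254:100,79 256:101,80 258:125,84 260:158,85 262:160,87 264:162,88 266:162,87 268:162,83 270:216,107 272:229,116 274:231,120 276:230,116 278:226,113 280:223,111 282:226,114 284:228,114 286:225,113 288:219,108 290:172,81 292:140,62 294:116,64 296:96,68 298:97,68 300:96,67 302:97,67 304:97,
[... 556 characters left out ...]
5 286:224,112 288:215,104 290:154,73 292:136,67 294:100,66 296:96,69 298:97,70 300:98,72 302:95,68 304:93,65 306:102,76 308:145,122 310:155,134 312:154,131 314:152,134 316:166,115 318:215,122 320:218,124 322:218,123 324:224,121 326:230,118 328:228,115 330:223,114 332:223,113 334:225,114 336:226,113 338:187,88
strip [[370.8382743694486, 108.2036367271052], [388.3686875674872, 109.5962209522356], [351.97450519838037, 293.4341037481538], [366.9740272034661, 292.1962652986651]]
hex [[306.29303889482486, 121.94415406615946], [324.39970069182755, 122.41536629827334], [300.2839480344306, 271.43726117571293], [315.9121923216574, 270.89339152272623]]
d [0.  0.  2.4] w [ 0.   0.  -0.1] P [0.5 0.1 0.1]
```

Run:
```python
from h import *
move(*slot(-.072,.0735))
```

```text
d [0.03  0.031 2.377] w [ 0.012  0.044 -0.079] P [0.541  0.1451 0.0806]
```

drive_tool --rows '[{"dx": 0.03,"dy": 0.03,"dz": 0.3,"wx": 0,"wy": 0.04,"wz": -0.08,"hand": 5},{"dx": 0.03,"dy": 0.03,"dz": 0.7,"wx": 0,"wy": 0.04,"wz": -0.08,"hand": 5},{"dx": 0.03,"dy": 0.03,"dz": 1,"wx": 0,"wy": 0.04,"wz": -0.08,"hand": 5},{"dx": 0.03,"dy": 0.03,"dz": 1.1,"wx": 0,"wy": 0.04,"wz": -0.08,"hand": 5},{"dx": 0.03,"dy": 0.03,"dz": 1.1,"wx": 0,"wy": 0.04,"wz": -0.08,"hand": 5},{"dx": 0.03,"dy": 0.03,"dz": 1.1,"wx": 0,"wy": 0.04,"wz": -0.08,"hand": 5}]'

```text
clock: 24.6
eef_pos: [0.542, 0.1725, 0.139]
tool_rot: [0.028, 0.976, -0.216, -0.006]
ft_force: [0.1, 0.3, -2.1]
grip_width: 0.0135
grasp_force: 60.0
```

Run:
```python
from h import *
move(*slot(-.072,.0735)); print(bot.get_obs()['ft_force'])
```

```text
d [-0.01  -0.004  1.289] w [0.014 0.017 0.007] P [0.541  0.1451 0.0806]
[ 0.08714492  0.29199179 -2.11142141]
```

drive_tool --rows '[{"dx": 0,"dy": 0,"dz": 0.06,"wx": 0,"wy": 0,"wz": 0,"hand": 5},{"dx": 0,"dy": 0,"dz": 0.12,"wx": 0,"wy": 0,"wz": 0,"hand": 5},{"dx": 0,"dy": 0,"dz": 0.18,"wx": 0,"wy": 0,"wz": 0,"hand": 5},{"dx": 0,"dy": 0,"dz": 0.24,"wx": 0,"wy": 0,"wz": 0,"hand": 5},{"dx": 0,"dy": 0,"dz": 0.3,"wx": 0,"wy": 0,"wz": 0,"hand": 5},{"dx": 0,"dy": 0,"dz": 0.36,"wx": 0,"wy": 0,"wz": 0,"hand": 5},{"dx": 0,"dy": 0,"dz": 0.36,"wx": 0,"wy": 0,"wz": 0,"hand": 5}]'

```text
clock: 25.3
eef_pos: [0.5405, 0.1641, 0.121]
tool_rot: [0.028, 0.976, -0.217, -0.007]
ft_force: [0.3, 0.2, -2.3]
grip_width: 0.0134
grasp_force: 60.1
```

drive_tool --rows '[{"dx": 0,"dy": 0,"dz": 0.05,"wx": 0,"wy": 0,"wz": 0,"hand": 5},{"dx": 0,"dy": 0,"dz": 0.1,"wx": 0,"wy": 0,"wz": 0,"hand": 5},{"dx": 0,"dy": 0,"dz": 0.16,"wx": 0,"wy": 0,"wz": 0,"hand": 5},{"dx": 0,"dy": 0,"dz": 0.22,"wx": 0,"wy": 0,"wz": 0,"hand": 5},{"dx": 0,"dy": 0,"dz": 0.28,"wx": 0,"wy": 0,"wz": 0,"hand": 5},{"dx": 0,"dy": 0,"dz": 0.34,"wx": 0,"wy": 0,"wz": 0,"hand": 5},{"dx": 0,"dy": 0,"dz": 0.34,"wx": 0,"wy": 0,"wz": 0,"hand": 5}]'

```text
clock: 26.0
eef_pos: [0.5402, 0.1569, 0.1055]
tool_rot: [0.028, 0.976, -0.217, -0.007]
ft_force: [-0.5, -1.7, -2.7]
grip_width: 0.0131
grasp_force: 60.0
```

Run:
```python
from h import *
move(*slot(-.072,.0735)); print(bot.get_obs()['ft_force'])
```

```text
d [-0.032 -0.001  0.55 ] w [-0.005 -0.011  0.018] P [0.541  0.1451 0.0806]
[-0.53367804 -1.66528815 -2.73365716]
```

drive_tool --rows '[{"dx": 0,"dy": 0,"dz": 0.06,"wx": 0,"wy": 0,"wz": 0,"hand": 5},{"dx": 0,"dy": 0,"dz": 0.12,"wx": 0,"wy": 0,"wz": 0,"hand": 5},{"dx": 0,"dy": 0,"dz": 0.18,"wx": 0,"wy": 0,"wz": 0,"hand": 5},{"dx": 0,"dy": 0,"dz": 0.24,"wx": 0,"wy": 0,"wz": 0,"hand": 5},{"dx": 0,"dy": 0,"dz": 0.3,"wx": 0,"wy": 0,"wz": 0,"hand": 5},{"dx": 0,"dy": 0,"dz": 0.36,"wx": 0,"wy": 0,"wz": 0,"hand": 5},{"dx": 0,"dy": 0,"dz": 0.42,"wx": 0,"wy": 0,"wz": 0,"hand": 5},{"dx": 0,"dy": 0,"dz": 0.47,"wx": 0,"wy": 0,"wz": 0,"hand": 5},{"dx": 0,"dy": 0,"dz": 0.5,"wx": 0,"wy": 0,"wz": 0,"hand": 5},{"dx": 0,"dy": 0,"dz": 0.5,"wx": 0,"wy": 0,"wz": 0,"hand": 5}]'

```text
clock: 27.0
eef_pos: [0.5397, 0.1465, 0.0831]
tool_rot: [0.028, 0.976, -0.216, -0.007]
ft_force: [0.1, -1.8, -1.8]
grip_width: 0.0132
grasp_force: 60.0
```

drive_tool --rows '[{"dx": 0,"dy": 0,"dz": 0.02,"wx": 0,"wy": 0,"wz": 0,"hand": 5},{"dx": 0,"dy": 0,"dz": 0.04,"wx": 0,"wy": 0,"wz": 0,"hand": 5},{"dx": 0,"dy": 0,"dz": 0.05,"wx": 0,"wy": 0,"wz": 0,"hand": 5},{"dx": 0,"dy": 0,"dz": 0.05,"wx": 0,"wy": 0,"wz": 0,"hand": 5}]'

```text
clock: 27.4
eef_pos: [0.5398, 0.1456, 0.0812]
tool_rot: [0.028, 0.976, -0.216, -0.006]
ft_force: [0.3, -0.4, -0.5]
grip_width: 0.0133
grasp_force: 60.2
```

Run:
```python
from h import *
move(*slot(-.072,.0735)); print(bot.get_obs()['ft_force'])
```

```text
d [-0.025 -0.003  0.014] w [-0.001  0.     0.016] P [0.541  0.1451 0.0806]
[ 0.309771   -0.43667467 -0.50761953]
```

drive_tool --rows '[{"dx": 0,"dy": 0,"dz": 0.01,"wx": 0,"wy": 0,"wz": 0,"hand": 5},{"dx": 0,"dy": 0,"dz": 0.02,"wx": 0,"wy": 0,"wz": 0,"hand": 5},{"dx": 0,"dy": 0,"dz": 0.03,"wx": 0,"wy": 0,"wz": 0,"hand": 5},{"dx": 0,"dy": 0,"dz": 0.03,"wx": 0,"wy": 0,"wz": 0,"hand": 5}]'

```text
clock: 27.8
eef_pos: [0.54, 0.1452, 0.0802]
tool_rot: [0.027, 0.976, -0.216, -0.006]
ft_force: [-0.4, -0.5, 3.3]
grip_width: 0.0134
grasp_force: 60.7
```

drive_tool --rows '[{"dx": 0,"dy": 0,"dz": 0.01,"wx": 0,"wy": 0,"wz": 0,"hand": 5},{"dx": 0,"dy": 0,"dz": 0.02,"wx": 0,"wy": 0,"wz": 0,"hand": 5},{"dx": 0,"dy": 0,"dz": 0.02,"wx": 0,"wy": 0,"wz": 0,"hand": 5}]'

```text
clock: 28.1
eef_pos: [0.54, 0.1452, 0.0802]
tool_rot: [0.027, 0.976, -0.216, -0.006]
ft_force: [-2.4, -0.1, 9.4]
grip_width: 0.0134
grasp_force: 61.4
```

On the floor at the expected depth with 9 N of contact. Release and retreat.

drive_tool --rows '[{"dx": 0,"dy": 0,"dz": -0.01,"wx": 0,"wy": 0,"wz": 0,"hand": 20},{"dx": 0,"dy": 0,"dz": -0.01,"wx": 0,"wy": 0,"wz": 0,"hand": 24},{"dx": 0,"dy": 0,"dz": -0.01,"wx": 0,"wy": 0,"wz": 0,"hand": 26},{"dx": 0,"dy": 0,"dz": -0.01,"wx": 0,"wy": 0,"wz": 0,"hand": 26},{"dx": 0,"dy": 0,"dz": -0.3,"wx": 0,"wy": 0,"wz": 0,"hand": 26},{"dx": 0,"dy": 0,"dz": -0.8,"wx": 0,"wy": 0,"wz": 0,"hand": 26},{"dx": 0,"dy": 0,"dz": -1.4,"wx": 0,"wy": 0,"wz": 0,"hand": 26},{"dx": 0,"dy": -0.1,"dz": -2,"wx": 0,"wy": 0,"wz": 0,"hand": 40},{"dx": 0,"dy": -0.8,"dz": -2.6,"wx": -1.5,"wy": 0,"wz": 0,"hand": 60},{"dx": -0.3,"dy": -1.4,"dz": -3,"wx": -3,"wy": 0,"wz": 0,"hand": 60},{"dx": -0.8,"dy": -1.4,"dz": -3.3,"wx": -5,"wy": 0,"wz": 0,"hand": 60},{"dx": -0.8,"dy": -1.4,"dz": -3.3,"wx": -5,"wy": 0,"wz": 0,"hand": 60},{"dx": -0.8,"dy": -1.4,"dz": -3.3,"wx": -5,"wy": 0,"wz": 0,"hand": 60},{"dx": -0.8,"dy": -1.4,"dz": -3.3,"wx": -5,"wy": 0,"wz": 0,"hand": 60}]'

```text
clock: 29.5
eef_pos: [0.5788, 0.1488, 0.2563]
tool_rot: [0.028, 1.0, -0.001, -0.002]
ft_force: [0.1, 0.6, -0.3]
grip_width: 0.06
grasp_force: 0.0
```

Run:
```python
from h import *
np.set_printoptions(precision=1,suppress=True)
o=bot.get_obs();print(o['clock'],o['eef_pos'])
im,p=snap('pics/w10.png');c=cam('wrist',p);v=np.load('rack.npy')
for t,x0,w,h in(('die_large_center',.072,.076,.127),('die_small_center',-.072,.051,.105),('die_strip_center',.024,.076,.08),('die_hexagon_center',-.024,.0635,.08)):
    q=proj(c,toworld(v,[slotpt(x0,n,y,h) for y in(w,-w) for n in (-.007,.007)])); print(t,'pred top: right col',q[:,0].max(),'rows',q[:,1].min(),q[:,1].max())
    for d in bot.look_for('wrist',t)[:3]: e=d['extent']; print('   ',round(d['score'],2),'right',e[0]+e[2]/2,'rows',e[1]-e[3]/2,e[1]+e[3]/2)
```

```text
29.5 [0.6 0.1 0.3]
die_large_center pred top: right col 429.01355830686094 rows 78.22544781098644 230.63081854302067
    0.63 right 433.5 rows 85.85 228.54999999999998
    0.24 right 271.25 rows 94.35 204.04999999999998
die_small_center pred top: right col 271.4224375746799 rows 94.68264176147204 201.6014736360947
    0.69 right 270.84999999999997 rows 94.65 204.15
    0.62 right 264.85 rows -0.049999999999998934 29.65
die_strip_center pred top: right col 352.3315859441389 rows 74.82049543680111 217.28974828153704
    0.76 right 353.54999999999995 rows 74.80000000000001 213.0
die_hexagon_center pred top: right col 307.2376604390278 rows 84.29270477289485 206.5457350501312
    0.6 right 307.8 rows 90.65 208.95000000000002
```

Every die matches its predicted home position within a few pixels, and nothing is touching the gripper. Handing in.

```bash
python3 -c "
from workcell import bot
print(bot.job_done())"
```

```text
the job is handed in; nothing more can be done
None
```

The larger die is home in the back slot and the smaller in the front slot, both released, the dies already in the rack look unmoved, and the job is handed in at about 30 s of the 72 s; the hand-in returned no verdict.

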